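# Clamp a watch case in the engraver's ratchet vise

## Task

Slide the round silver watch case along the vise until it sits home against the back stop between the jaws, then swing the ratchet lever to and fro to close the jaw on it, and stop when the lever has turned properly stiff, so that the case is held firmly for engraving but not crushed. Then let go of the lever, and leave the graver, dish and loupe where they lie.

Things in the scene. Friction and masses are not known exactly. Their poses are not given: they have to be found in the camera images.
- vise: green cast vise bolted to the bench, 150 x 270 mm. Origin on the bench under the place of the homed case; x runs from the front ledge to the back stop, y from the set jaw to the ratchet, z up. Flat dark way 36 mm high; ledge x -102 to -28, y -48 to 48. Stop: steel strip 14 mm high, front face at x 23, y -50 to 50. Pinion box y 77 to 173, top z 51
- home (a point): point on the way (z 36 mm) at the vise's origin: the middle of the case has its vise x here when the case touches the back stop; its y may then lie anywhere between the jaws
- set_jaw: the jaw that stays put, steel with a copper cheek, 36 (x) x 28 (y) x 20 mm, bolted on the way on the side away from the ratchet; origin under its middle; its gripping face lies 14 mm from the origin towards the ratchet (+y), is 30 mm long (vise x -15 to 15), and its place in y differs from start to start
- jaw_face: copper cheek plate, 30 mm long (vise x -15 to 15), 20 mm high, of the moving jaw, floating on two springs on its carriage. Its frame is parallel to the vise's; its gripping face is 30 mm to +y of its origin (at the start at vise y 30), which leaves 8 to 14 mm more than the case's width between the jaws. It moves towards the set jaw (-y), about 1.5 mm a notch
- lever (a joint): ratchet lever, rad. 0: points to vise -x; stops at -0.38 and 0.38. Swinging to + (grip goes to vise -y, to the jaws) turns the 40-tooth wheel and closes the jaw, 4 notches a full swing; swinging back to - clicks over the teeth. The wheel cannot turn back: let go, it settles on the last whole notch, easing the squeeze a little. The lever stays where left
- grip (a point): middle of the lever's upright wooden grip, 16 mm thick, 50 mm tall (z 75.5 to 125.5 mm), top free, 105 mm from the upright ratchet axis, which stands at vise x 0, y 125 mm; the flat bar below it has its top at z 70.5. Running free, the swing takes about 2 N of push at the grip, either way; once the jaw bites it grows with every notch: properly stiff is 8 to 10 N, more than 12 N crushes the case
- case: plain round silver watch case, 46 mm across, 16 mm thick, 140 g, lying flat on the front ledge of the vise; origin at the middle of its underside, z up, yaw of no meaning. Push it by its edge; it must come to lie between the jaws against the back stop before the jaw is closed
- graver: engraving tool, 112 mm long, wooden mushroom handle (29 mm) to its -x, steel blade to its +x, lying on the bench; origin on the bench under it
- dish: shallow brass bowl, 72 mm across, 22 mm high, on the bench behind the vise; origin at the middle of its underside
- loupe: black eyeglass, 38 mm across, 32 mm high, standing on the bench; origin at the middle of its underside
There are look-alikes about, which are no part of the job. There is more than one size of the case; the job needs the largest.

How it is judged:
On the way, in this order (a step that is already met when the one before it is completed fails the run):
1. the case is pushed home: within 2.5 mm of touching the back stop, between the jaws (x of case in the frame of vise above -0.0025 m and y of case in the frame of vise between -0.016 and 0.016 m), for 0.2 s.
2. the moving jaw is ratcheted up and presses the case with more than 45 N (contact force between each of jaw_face, set_jaw and case above 45 N), for 0.2 s.
At the end, for the whole second after the job is handed in: the case lies flat on the vise within 3.5 mm of touching the back stop, both jaws press it with 45 to 130 N held by the ratchet alone, and it is at rest (all of step 2 and contact force between jaw_face and case below 130 N and x of case in the frame of vise above -0.0035 m and angle between case's own z axis and vertical below 0.1 rad and z of case in the frame of vise below 0.039 m and linear speed of case below 0.02 m/s).
It fails at once if the case is crushed: squeezed with more than 130 N by the jaws (contact force between any of jaw_face, set_jaw and case above 130 N).
It fails at once if graver, dish or loupe shifted by more than 25 mm (distance of any of graver, dish, loupe from where it was at the start of the episode above 0.025 m).
It also fails if it takes over 67 s, if anything falls off the work surface, if the arm or the gripper's body presses on something with over 40 N, if the wrist force passes 120 N, or if a joint passes its speed limit or range.

## Robot

A 6-joint arm with a two-finger parallel gripper is mounted at the origin on the work surface. World frame = base frame: x ahead of the robot, y to its left, z up, the work surface at z = 0. Lengths are in m, angles in rad, forces in N, time in s.
With the tool pointing down it reaches from about 0.35 to 0.85 m from the base axis. Payload 8.1 kg.
Tool frame: the origin (TCP) lies on the centre line of the jaws, within the pads' length; the fingertips stand 14 mm ahead of it and the grasp point (between the pads) lies 5 mm behind it; z points along the fingers, y is the direction in which the jaws open and shut (so a half turn about z gives the same grasp; the last joint's range is limited). The gripper opens to 93 mm and grips with 3 to 60 N. Pads are 15 mm wide; open, the fingers measure 128 mm over their backs; the gripper's body (75 mm by 188 mm) begins 65 mm behind the grasp point.
Start: joints at [-1.3, 0.13, 1.488, -0, 1.523, -0.085], TCP at [0.209, -0.562, 0.233] pointing down, gripper open.
Joint ranges: [-2.96, 2.96], [-0.89, 2.26], [0.02, 2.5], [-1.34, 4.48], [0, 2.73], [-2.66, 2.66]. Speed limits (rad/s): [2.39, 2.39, 2.79, 3.14, 3.14, 3.14].

## Interface

Orientations are given as a rotation vector (axis times angle).
In Python, from plant import robot gives the robot as it stands.
- The arm moves only by the tool jog_arm, never from a script. Its argument "steps" is a list of rows, each a list of 7 numbers: the closure, from 0 (fully open) to 1 (shut), then the shift along the tool's x, y, z in m, then the turn, a rotation vector about the tool's x, y, z in rad. In form: [[jaw, tx, ty, tz, rx, ry, rz], ...]. A call has 1 to 5 rows; each row is the pose to reach, as a shift and turn from the pose measured when the call began, along the tool's axes at that moment; what a row does not reach only later rows make up. A row lasts 1/8 s, in which the tool goes at most 62.5 mm and 10.7 degrees, less where a joint would pass 70% of its speed; a pose out of reach is approached as far as the arm can. A call with a gripper value outside its range is refused whole. The fingers move at their own pace and stop on an object; "force" is the grip in N (left out, the last holds). Time passes only in rows, so rows that repeat a pose let the fingers close. It gives the time, the measured TCP pose, the force and the opening at its end, in the units of the state.
- robot.read_state(): the state, without advancing time (a new reading comes with each control period).
- robot.read_camera(name): name is "side" or "top" or "wrist"; returns a dict with "image" (420x560x3 uint8, red, green, blue), "mtx" (3x3 intrinsics, pixels), "extrinsics" (4x4, takes a point from camera to world coordinates); the wrist camera has in their place "tool_from_camera" (4x4, takes a point from camera to tool coordinates, whose origin is the TCP and whose axes are the flange's). Camera axes: x right, y down, z forward; pixel columns grow to the right and rows downward; lengths in m; the calibration is good to about 2 mm. A picture is of the moment at which its call begins: read the wrist's pose just before it. There is no depth.
- robot.close_job(): hands the job in, once; it reports no verdict.
The state is a dict: "t": time; "q": joint angles; "dq": joint speeds; "joint_torque": joint torques, N m; "tool_pos": TCP position; "orientation": TCP orientation; "force": force on the tool from outside, world axes, zero at the start; "wrist_torque": the same for the moment, N m; "opening": finger opening in m.
Only numpy, scipy, OpenCV 4.12 (cv2) and the standard library are available. Lean on these libraries where they do the work, as an engineer would, in place of code of your own. Each camera call takes 0.05 s, during which the arm holds its last target.

## Working session

There is one attempt and no reset: what is moved stays moved. The work goes in short steps, Python scripts to look and compute and a tool call to move; the robot and the scene stay as the last step left them, time stands still between calls to the robot, and variables do not carry over. Pictures are saved under pics/ and viewed, and the job is handed in when it is done.

Besides the shell and the picture viewer there is one more tool, called by a JSON object that holds its "name" and its "arguments". jog_arm: Moves the arm, as the interface text tells. Its arguments: {"type":"object","properties":{"steps":{"type":"array"},"force":{"type":"number"}},"required":["steps"]}

```bash
mkdir -p pics; cat > h.py <<'E'
import numpy as np,cv2
from scipy.spatial.transform import Rotation as R
from plant import robot
def shot(n,f):
    s=robot.read_state();c=robot.read_camera(n)
    cv2.imwrite('pics/'+f+'.png',c['image'][:,:,::-1])
    if n=='wrist':
        T=np.eye(4);T[:3,:3]=R.from_rotvec(s['orientation']).as_matrix();T[:3,3]=s['tool_pos'];E=T@c['tool_from_camera']
    else:E=c['extrinsics']
    np.savez('pics/'+f+'.npz',K=c['mtx'],E=E)
    return s
def px2w(f,u,v,z):
    d=np.load('pics/'+f+'.npz');K,E=d['K'],d['E']
    r=E[:3,:3]@np.linalg.solve(K,[u,v,1]);o=E[:3,3]
    return o+r*(z-o[2])/r[2]
def w2px(f,p):
    d=np.load('pics/'+f+'.npz');K,E=d['K'],d['E']
    q=K@(E[:3,:3].T@(np.array(p)-E[:3,3]));return q[:2]/q[2]
def crop(f,x0,y0,x1,y1,s,g):
    i=cv2.imread('pics/'+f+'.png')[y0:y1,x0:x1];cv2.imwrite('pics/'+g+'.png',cv2.resize(i,None,fx=s,fy=s,interpolation=cv2.INTER_CUBIC))
E
python3 - <<'E'
from h import *
np.set_printoptions(precision=4,suppress=True)
for n in ['top','side','wrist']:
    s=shot(n,n+'0');print(np.load(f'pics/{n}0.npz')['E'])
print(s)
E
```

```text
[[-0.02   -0.9886  0.149   0.4721]
 [-0.9997  0.0215  0.0089 -0.0379]
 [-0.012  -0.1487 -0.9888  0.7716]
 [ 0.      0.      0.      1.    ]]
[[ 0.6745 -0.559   0.4822  0.2391]
 [-0.7382 -0.5033  0.4491 -0.3854]
 [-0.0084 -0.6589 -0.7522  0.6884]
 [ 0.      0.      0.      1.    ]]
[[ 0.3486 -0.8969 -0.2721  0.2844]
 [-0.9373 -0.3342 -0.0992 -0.5339]
 [-0.0019  0.2896 -0.9571  0.3839]
 [ 0.      0.      0.      1.    ]]
{'t': 0.1, 'q': array([-1.3005,  0.1311,  1.4891,  0.    ,  1.523 , -0.0854]), 'dq': array([-0.0008, -0.0023, -0.0024, -0.0005, -0.0019, -0.0004]), 'joint_torque': array([  0.0013, -56.1341, -49.3096,   0.0771,   0.0292,  -0.    ]), 'tool_pos': array([ 0.2089, -0.562 ,  0.2317]), 'orientation': array([-3.0904, -0.5556,  0.0002]), 'force': array([ 0.5889,  0.3567, -0.3319]), 'wrist_torque': array([0.0342, 0.0583, 0.018 ]), 'opening': 0.09302134625402837}
```

View pics/top0.png

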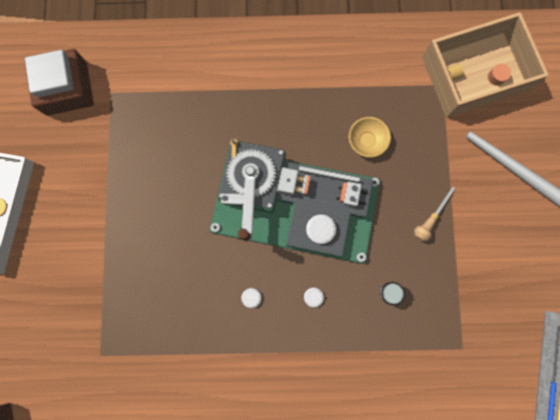

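View pics/side0.png

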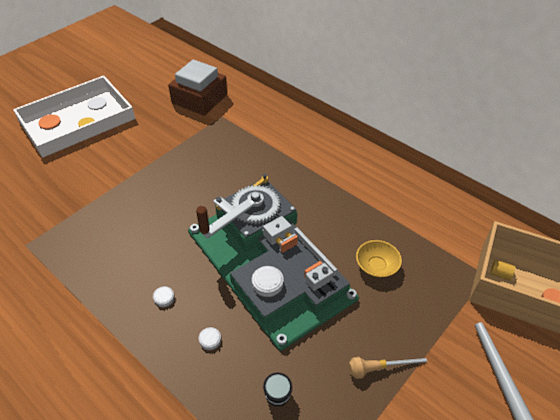

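Three round silver pieces appear in the top view: (321,229) is about 30 px across and lies on the vise ledge. (251,298) and (314,297) are about 20 px across and lie on the mat. The one at (321,229) fits, being the largest and on the ledge. I'll confirm it in an enlarged crop.

```bash
python3 - <<'E'
from h import *
crop('top0',200,125,390,270,4,'top0c')
crop('side0',180,170,370,355,3,'side0c')
E
```

```text
(no output)
```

View pics/top0c.png

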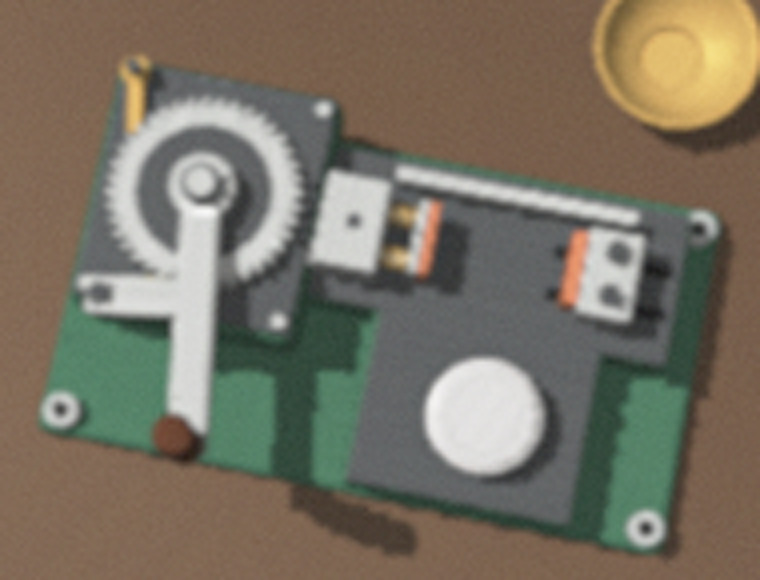

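View pics/side0c.png

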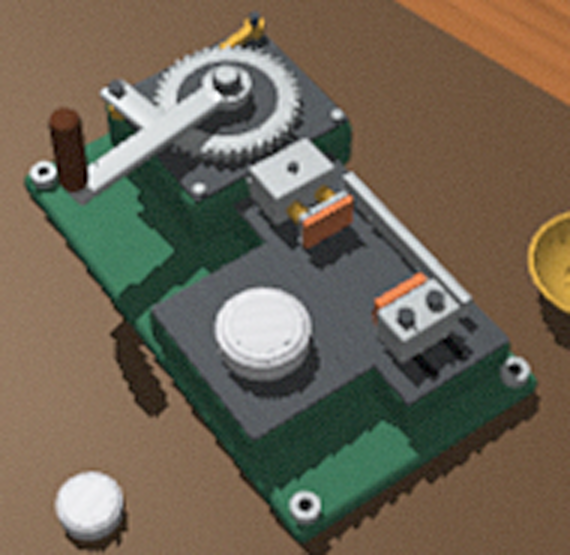

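```bash
cat > fit.py <<'E'
from h import *
np.set_printoptions(precision=4,suppress=True)
obs=[]
for c,p in [((350,482),(-102,48,36)),((575,522),(-102,-48,36)),((378,312),(-28,48,36)),((603,357),(-28,-48,36)),((397,180),(23,50,50)),((638,222),(23,-50,50))]:
    obs.append(('top0',200+c[0]/4,125+c[1]/4,p))
for c,p in [((152,308),(-102,48,36)),((253,438),(-102,-48,36)),((382,362),(-28,-48,36))]:
    obs.append(('side0',180+c[0]/3,170+c[1]/3,p))
for o in obs: print(o[0],o[3],px2w(o[0],o[1],o[2],o[3][2]/1e3))
W=np.array([px2w(o[0],o[1],o[2],o[3][2]/1e3)[:2] for o in obs]);V=np.array([o[3][:2] for o in obs])/1e3
def rt(W,V):
    wc,vc=W.mean(0),V.mean(0);a=W-wc;b=V-vc
    th=np.arctan2((b[:,0]*a[:,1]-b[:,1]*a[:,0]).sum(),(a*b).sum())
    Rm=np.array([[np.cos(th),-np.sin(th)],[np.sin(th),np.cos(th)]])
    return th,wc-Rm@vc,Rm
for sl in (slice(0,6),slice(6,9),slice(0,9)):
    th,t,Rm=rt(W[sl],V[sl]);print(th,t,((W[sl]-(V[sl]@Rm.T+t))*1e3).round(1).tolist())
np.savez('vise.npz',th=th,t=t,R=Rm)
def tov(w): return (w[:2]-t)@Rm
for n,f,u,v,z in [('case top','top0',200+485/4,125+415/4,.052),('case side','side0',180+263/3,170+327/3,.052),
 ('griptop T','top0',200+174/4,125+432/4,.1255),('griptop S','side0',180+65/3,170+117/3,.1255),
 ('setface','top0',200+575/4,125+235/4,.056),('setfaceb','top0',200+562/4,125+300/4,.056),('jaw','top0',200+440/4,125+205/4,.056),('jawb','top0',200+428/4,125+275/4,.056)]:
    w=px2w(f,u,v,z);print(n,w,tov(w))
for n,a,b in [('w',(425,415),(548,415)),]:
    print(np.linalg.norm(px2w('top0',200+a[0]/4,125+a[1]/4,.052)-px2w('top0',200+b[0]/4,125+b[1]/4,.052)))
E
python3 fit.py
```

```text
top0 (-102, 48, 36) [ 0.5232 -0.0359  0.036 ]
top0 (-102, -48, 36) [ 0.5051 -0.1269  0.036 ]
top0 (-28, 48, 36) [ 0.5933 -0.049   0.036 ]
top0 (-28, -48, 36) [ 0.5725 -0.1411  0.036 ]
top0 (23, 50, 50) [ 0.6457 -0.0578  0.05  ]
top0 (23, -50, 50) [ 0.6259 -0.1558  0.05  ]
side0 (-102, 48, 36) [ 0.5282 -0.035   0.036 ]
side0 (-102, -48, 36) [ 0.508  -0.1232  0.036 ]
side0 (-28, -48, 36) [ 0.5814 -0.1415  0.036 ]
-0.20552440144715703 [ 0.6125 -0.1017] [[0.8, -2.0], [2.2, 0.9], [-1.6, 0.0], [-2.8, 1.8], [0.5, -0.4], [1.0, -0.4]]
-0.21345649845078313 [ 0.6182 -0.1006] [[-0.4, -2.9], [-0.4, 2.7], [0.8, 0.1]]
-0.2089201337160104 [ 0.6144 -0.1013] [[-1.3, -2.7], [0.4, 0.2], [-3.7, -0.4], [-4.6, 1.3], [-1.6, -0.7], [-0.6, -0.8], [3.7, -1.8], [3.3, 3.9], [4.4, 1.0]]
case top [ 0.5478 -0.0906  0.052 ] [-0.0673 -0.0034]
case side [ 0.5496 -0.0917  0.052 ] [-0.0654 -0.004 ]
griptop T [0.5363 0.0269 0.1255] [-0.103   0.1092]
griptop S [0.5389 0.0272 0.1255] [-0.1005  0.11  ]
setface [ 0.6198 -0.1291  0.056 ] [ 0.0111 -0.0261]
setfaceb [ 0.5932 -0.1228  0.056 ] [-0.0162 -0.0254]
jaw [ 0.6334 -0.0749  0.056 ] [0.0132 0.0298]
jawb [ 0.6047 -0.0692  0.056 ] [-0.0162  0.0294]
0.0492960196969296
```

The crop confirms it: the large disc at top (321,229) measures about 48 mm and lies on the ledge, at vise (-66,-4) mm. The jaw gap runs from y = -26 to 30. I'll push it with the fingers slightly open as a cradle.

```bash
cat > go.py <<'E'
from h import *
np.set_printoptions(precision=4,suppress=True)
d=np.load('vise.npz');TH=float(d['th']);T=d['t'];RV=d['R']
def plan(pts,yaw=0,verb=True):
    """pts: list of vise (x,y) mm + world z mm; yaw vise-rel of tool y; returns tool shifts"""
    s=robot.read_state();M=R.from_rotvec(s['orientation']).as_matrix()
    # desired: z down, tool y along vise y rotated yaw (mod pi)
    a=TH+yaw
    best=None
    for sg in (1,-1):
        y=sg*np.array([-np.sin(a),np.cos(a),0]);z=np.array([0,0,-1.]);x=np.cross(y,z)
        rv=R.from_matrix(M.T@np.c_[x,y,z]).as_rotvec()
        if best is None or np.linalg.norm(rv)<np.linalg.norm(best): best=rv
    for p in pts:
        w=np.r_[RV@(np.array(p[:2])/1e3)+T,p[2]/1e3]
        print(p,'shift',(M.T@(w-s['tool_pos'])),'turn',best)
def stat():
    s=robot.read_state();v=RV.T@(s['tool_pos'][:2]-T)*1e3;f=RV.T@s['force'][:2]
    M=R.from_rotvec(s['orientation']).as_matrix();ty=RV.T@M[:2,1]
    print('t',round(s['t'],2),'vise mm',v.round(1),'z',(s['tool_pos'][2]*1e3).round(1),'Fv',f.round(1),'Fz',s['force'][2].round(1),'op',round(s['opening']*1e3,1),'tooly ang',np.arctan2(-ty[0],ty[1]).round(3),'q6',s['q'][5].round(2))
E
python3 - <<'E'
from go import *
stat();plan([(-120,-1,150),(-120,-1,57)])
E
```

```text
t 0.15 vise mm [-301.1 -534.8] z 231.8 Fv [-0.3  0.4] Fz 0.4 op 93.1 tooly ang -2.577 q6 -0.09
(-120, -1, 150) shift [ 0.4387 -0.3539  0.0824] turn [-0.0014  0.0003  0.5647]
(-120, -1, 57) shift [ 0.4386 -0.3538  0.1754] turn [-0.0014  0.0003  0.5647]
```

{"name": "jog_arm", "arguments": {"steps": [[0.8,0.4387,-0.3539,0.06,0,0,0.565],[0.8,0.4387,-0.3539,0.06,0,0,0.565],[0.8,0.4387,-0.3539,0.06,0,0,0.565],[0.8,0.4387,-0.3539,0.06,0,0,0.565],[0.8,0.4387,-0.3539,0.06,0,0,0.565]], "force": 20}}

```text
t: 0.78
tool_pos: [0.3661, -0.297, 0.1996]
orientation: [-3.123, 0.329, 0.001]
force: [0.5, -1.0, -0.8]
opening: 0.0477
```

```bash
python3 - <<'E'
from go import *
stat();plan([(-120,-1,150)])
E
```

```text
t 0.78 vise mm [-202.2 -243. ] z 199.6 Fv [ 0.7 -0.9] Fz -0.8 op 47.7 tooly ang 3.141 q6 0.99
(-120, -1, 150) shift [ 0.082  -0.242   0.0499] turn [-0.0013  0.0005 -0.0011]
```

{"name": "jog_arm", "arguments": {"steps": [[0.8,0.082,-0.242,0.05,0,0,0],[0.8,0.082,-0.242,0.05,0,0,0],[0.8,0.082,-0.242,0.05,0,0,0],[0.8,0.082,-0.242,0.05,0,0,0],[0.8,0.082,-0.242,0.05,0,0,0]]}}

```text
t: 1.4
tool_pos: [0.4971, -0.074, 0.1486]
orientation: [-3.123, 0.322, 0.003]
force: [-0.3, -0.8, -0.3]
opening: 0.0181
```

```bash
python3 - <<'E'
from go import *
stat();plan([(-120,-1,100),(-120,-1,57)])
shot('wrist','w1');shot('side','s1')
E
```

```text
t 1.4 vise mm [-120.4    2.4] z 148.6 Fv [-0.1 -0.8] Fz -0.3 op 18.1 tooly ang -3.138 q6 1.52
(-120, -1, 100) shift [0.0005 0.0035 0.0486] turn [-0.0021  0.0024  0.0032]
(-120, -1, 57) shift [0.0006 0.0036 0.0916] turn [-0.0021  0.0024  0.0032]
```

View pics/w1.png

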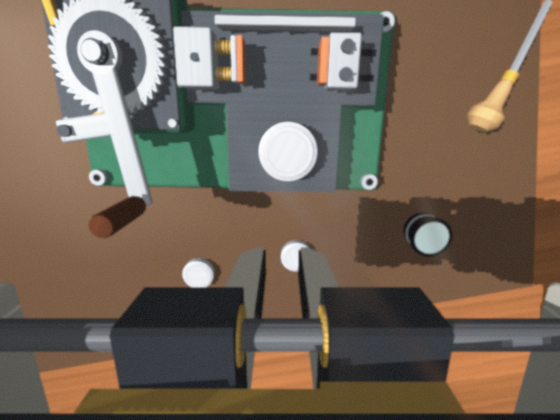

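View pics/s1.png

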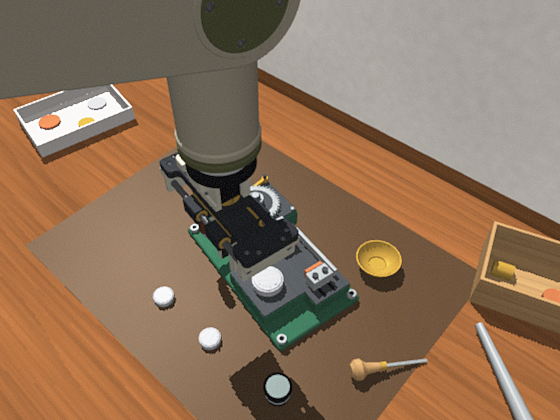

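The wrist view is well aligned with the vise. The case is at (288,151), the set cheek face at (320,60), the moving cheek face at (242,60) and the grip top at (103,222). I'll cross-check these positions.

```bash
python3 - <<'E'
from go import *
tov=lambda w:(RV.T@(w[:2]-T)*1e3).round(1)
for n,u,v,z in [('case',288,150,.052),('caseL',258,150,.052),('caseR',317,150,.052),('ledgeFL',229,190,.036),('ledgeFR',338,190,.036),('stopL',215,25,.05),('stopR',355,26,.05),('setface',320,86,.056),('setface2',321,40,.056),('jaw',243,82,.056),('jaw2',243,38,.056),('grip',103,223,.1255)]:
    w=px2w('w1',u,v,z);print(n,w,tov(w))
crop('w1',180,0,400,210,3.5,'w1c')
E
```

```text
case [ 0.5504 -0.0899  0.052 ] [-64.9  -2.1]
caseL [ 0.5552 -0.0668  0.052 ] [-65.   21.5]
caseR [ 0.5458 -0.1122  0.052 ] [-64.8 -24.9]
ledgeFL [ 0.5257 -0.0329  0.036 ] [-101.    48.5]
ledgeFR [ 0.5064 -0.1255  0.036 ] [-100.6  -46.1]
stopL [ 0.6466 -0.0565  0.05  ] [22.2 50.5]
stopR [ 0.6256 -0.1536  0.05  ] [ 21.9 -48.9]
setface [ 0.5912 -0.1219  0.056 ] [-18.4 -24.9]
setface2 [ 0.6207 -0.1276  0.056 ] [ 11.7 -24.4]
jaw [ 0.6053 -0.0675  0.056 ] [-15.9  31.2]
jaw2 [ 0.6331 -0.0744  0.056 ] [12.7 30.2]
grip [0.5385 0.0259 0.1255] [-100.6  108.7]
```

View pics/w1c.png

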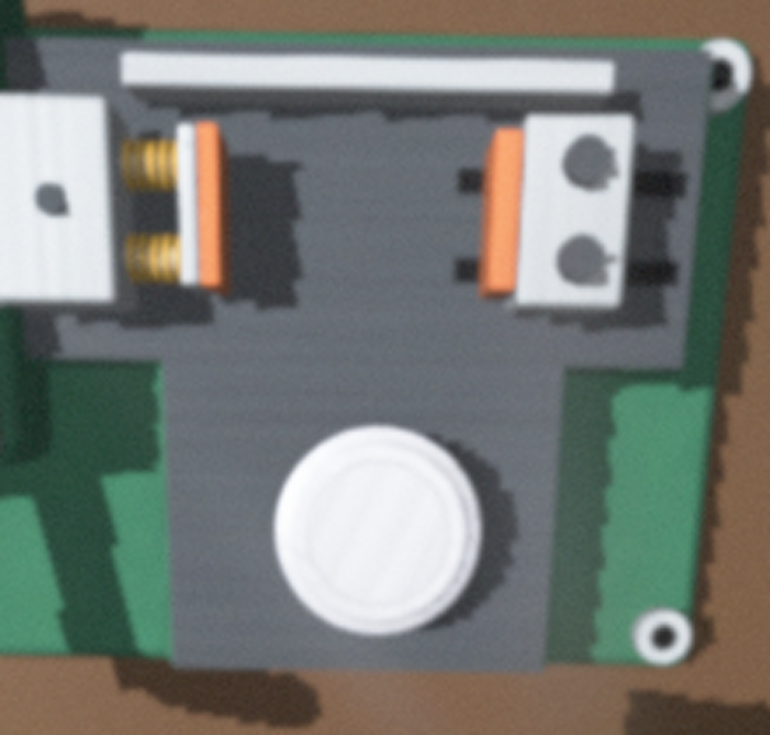

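{"name": "jog_arm", "arguments": {"steps": [[0.8,0,0.002,0.05,-0.002,0.002,0.003],[0.8,0,0.002,0.09,-0.002,0.002,0.003],[0.8,0,0.002,0.09,-0.002,0.002,0.003]]}}

```text
t: 1.88
tool_pos: [0.4926, -0.0789, 0.0563]
orientation: [3.124, -0.333, -0.011]
force: [-0.5, -0.4, 0.3]
opening: 0.0184
```

```bash
python3 - <<'E'
from go import *
stat();plan([(-105,0,57),(-95,0,57),(-65,1,57),(-40,2,57)])
E
```

```text
t 1.88 vise mm [-123.8   -3.4] z 56.3 Fv [-0.4 -0.5] Fz 0.3 op 18.4 tooly ang 3.138 q6 1.52
(-105, 0, 57) shift [ 0.0187 -0.0035 -0.0009] turn [ 0.0009  0.0068 -0.0033]
(-95, 0, 57) shift [ 0.0287 -0.0035 -0.0009] turn [ 0.0009  0.0068 -0.0033]
(-65, 1, 57) shift [ 0.0587 -0.0046 -0.0011] turn [ 0.0009  0.0068 -0.0033]
(-40, 2, 57) shift [ 0.0837 -0.0057 -0.0013] turn [ 0.0009  0.0068 -0.0033]
```

{"name": "jog_arm", "arguments": {"steps": [[0.8,0.01,-0.004,0,0,0.007,-0.003],[0.8,0.02,-0.004,0,0,0.007,-0.003],[0.8,0.03,-0.004,0,0,0.007,-0.003],[0.8,0.04,-0.004,0,0,0.007,-0.003],[0.8,0.047,-0.004,0,0,0.007,-0.003]]}}

```text
t: 2.5
tool_pos: [0.5401, -0.085, 0.0563]
orientation: [3.124, -0.328, 0.0]
force: [-3.6, 1.4, 3.5]
opening: 0.0185
```

```bash
python3 - <<'E'
from go import *
stat();plan([(-65,1,57),(-40,2,57),(-28,2,57)])
shot('wrist','w2')
E
```

```text
t 2.5 vise mm [-76.    0.5] z 56.3 Fv [-3.9  0.6] Fz 3.5 op 18.5 tooly ang 3.141 q6 1.53
(-65, 1, 57) shift [ 0.011  -0.0005 -0.0007] turn [ 0.0009 -0.0001 -0.0002]
(-40, 2, 57) shift [ 0.036  -0.0015 -0.0007] turn [ 0.0009 -0.0001 -0.0002]
(-28, 2, 57) shift [ 0.048  -0.0015 -0.0007] turn [ 0.0009 -0.0001 -0.0002]
```

View pics/w2.png

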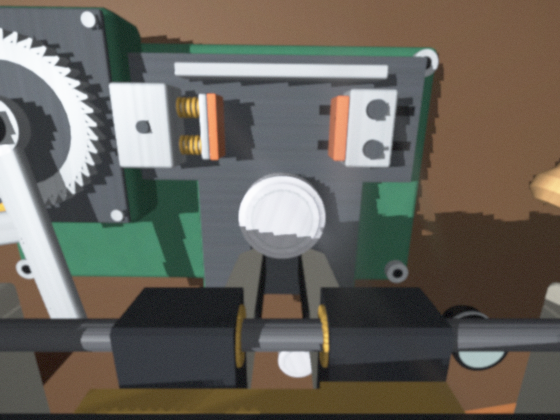

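The case sits in the cradle at (282,216). The jaw-gap middle is at (276,128), so it needs about 2–3 mm more towards +y.

{"name": "jog_arm", "arguments": {"steps": [[0.8,0.008,-0.001,0,0,0,0],[0.8,0.016,-0.002,0,0,0,0],[0.8,0.024,-0.003,0,0,0,0],[0.8,0.032,-0.003,0,0,0,0],[0.8,0.036,-0.003,0,0,0,0]]}}

```text
t: 3.18
tool_pos: [0.5771, -0.0898, 0.0562]
orientation: [3.123, -0.328, 0.002]
force: [-1.0, 0.5, 0.9]
opening: 0.0185
```

```bash
python3 - <<'E'
from go import *
stat();plan([(-28,3,57)])
shot('wrist','w3')
E
```

```text
t 3.17 vise mm [-38.8   3.5] z 56.2 Fv [-1.1  0.3] Fz 0.9 op 18.5 tooly ang 3.141 q6 1.54
(-28, 3, 57) shift [ 0.0108  0.0005 -0.0007] turn [ 0.0009 -0.0011 -0.0001]
```

View pics/w3.png

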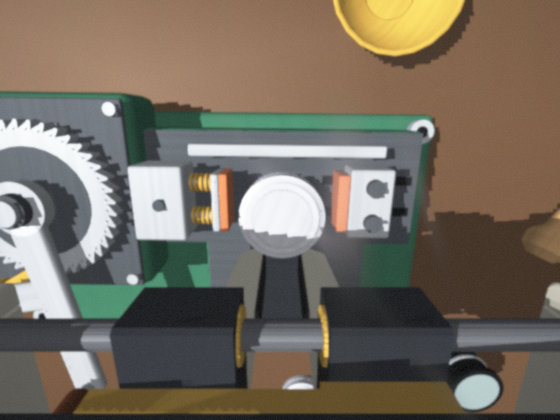

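The case is centred between the cheeks (232 and 335), with about 9 mm left to the stop.

{"name": "jog_arm", "arguments": {"steps": [[0.8,0.004,0,0,0,0,0],[0.8,0.0075,0,0,0,0,0],[0.8,0.0095,0,0,0,0,0]]}}

```text
t: 3.6
tool_pos: [0.5865, -0.0918, 0.0563]
orientation: [3.123, -0.328, 0.001]
force: [-5.0, 1.7, 1.4]
opening: 0.0188
```

```bash
python3 - <<'E'
from go import *
stat()
E
```

```text
t 3.6 vise mm [-29.2   3.5] z 56.3 Fv [-5.2  0.6] Fz 1.4 op 18.8 tooly ang 3.141 q6 1.54
```

{"name": "jog_arm", "arguments": {"steps": [[0.8,0.0015,0,0,0,0,0],[0.8,0.0015,0,0,0,0,0]]}}

```text
t: 3.85
tool_pos: [0.5867, -0.0919, 0.056]
orientation: [3.124, -0.328, -0.004]
force: [-8.2, 0.8, 4.8]
opening: 0.0187
```

```bash
python3 - <<'E'
from go import *
stat();shot('wrist','w4')
E
```

```text
t 3.85 vise mm [-29.    3.4] z 56.0 Fv [-8.2 -0.9] Fz 4.8 op 18.7 tooly ang 3.141 q6 1.54
```

View pics/w4.png

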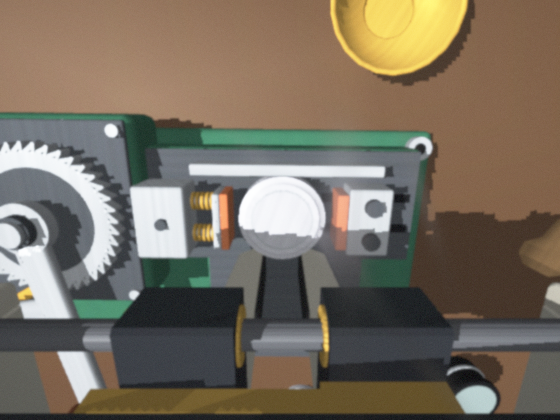

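The case is home: it stopped moving while the push force rose to 8 N. I'll back off and go to the lever.

{"name": "jog_arm", "arguments": {"steps": [[0.8,-0.02,0,0,0,0,0],[0.8,-0.025,0,-0.06,0,0,0],[0.5,-0.04,-0.01,-0.12,0,0,0],[0.5,-0.06,-0.06,-0.14,0,0,0],[0.5,-0.072,-0.106,-0.14,0,0,0]]}}

```text
t: 4.53
tool_pos: [0.5403, 0.0277, 0.1998]
orientation: [3.124, -0.33, 0.007]
force: [1.3, 0.1, 0.4]
opening: 0.0436
```

```bash
python3 - <<'E'
from go import *
stat();shot('wrist','w5');shot('top','t5');plan([(-101,109,180),(-101,109,102)])
E
```

```text
t 4.53 vise mm [-99.2 110.8] z 199.8 Fv [1.3 0.4] Fz 0.4 op 43.6 tooly ang 3.14 q6 1.74
(-101, 109, 180) shift [0.0002 0.0045 0.0173] turn [-0.001  -0.0001  0.0036]
(-101, 109, 102) shift [0.0002 0.0045 0.0953] turn [-0.001  -0.0001  0.0036]
```

View pics/w5.png

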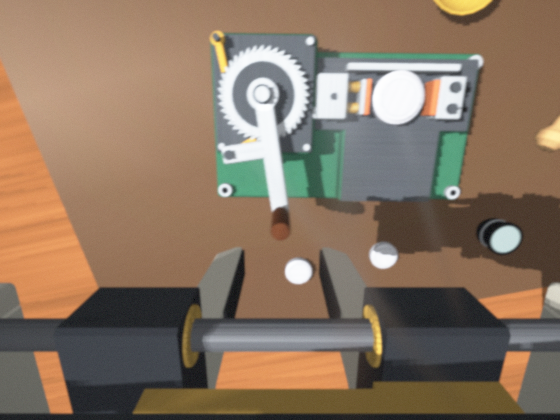

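View pics/t5.png

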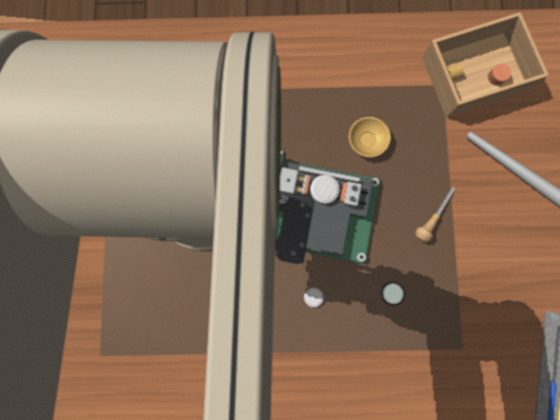

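The case is still home, at (398,97) against the stop. The grip top is at (280,216–237), between the fingers.

```bash
python3 - <<'E'
from go import *
tov=lambda w:(RV.T@(w[:2]-T)*1e3).round(1)
for u,v,z in [(280,231,.1255),(276,205,.0705),(262,93,.08)]: print(tov(px2w('w5',u,v,z)))
stat();plan([(-103,109,102)])
E
```

```text
[-102.7  112.2]
[-97.  116.2]
[  0.6 126.9]
t 4.62 vise mm [-101.2  113.4] z 197.3 Fv [ 0.4 -0.5] Fz 0.2 op 46.1 tooly ang -3.138 q6 1.74
(-103, 109, 102) shift [-0.0018  0.0045  0.0953] turn [-0.001  -0.0001  0.0036]
```

{"name": "jog_arm", "arguments": {"steps": [[0.5,-0.002,0.003,0.04,0,0,0.003],[0.5,-0.002,0.003,0.08,0,0,0.003],[0.5,-0.002,0.003,0.096,0,0,0.003],[0.5,-0.002,0.003,0.096,0,0,0.003],[0.7,-0.002,0.003,0.096,0,0,0.003]]}}

```text
t: 5.25
tool_pos: [0.5377, 0.0279, 0.1031]
orientation: [-3.123, 0.327, -0.004]
force: [0.3, -0.3, 0.4]
opening: 0.0408
```

```bash
python3 - <<'E'
from go import *
stat();shot('wrist','w6')
E
```

```text
t 5.25 vise mm [-101.8  110.5] z 103.1 Fv [ 0.4 -0.3] Fz 0.4 op 40.8 tooly ang -3.141 q6 1.74
```

View pics/w6.png

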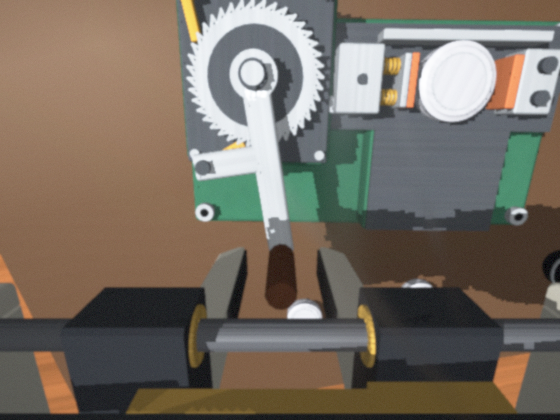

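The grip, at (281,295), is centred between the fingers, so I'll close on it.

{"name": "jog_arm", "arguments": {"steps": [[1,0,0,0.002,0,0,0],[1,0,0,0.002,0,0,0],[1,0,0,0.002,0,0,0],[1,0,0,0.002,0,0,0]], "force": 25}}

```text
t: 5.8
tool_pos: [0.5384, 0.0279, 0.1021]
orientation: [-3.123, 0.327, -0.007]
force: [-0.5, -0.8, 4.7]
opening: 0.0152
```

```bash
cat >> go.py <<'E'
def lev(angs):
    s=robot.read_state();M=R.from_rotvec(s['orientation']).as_matrix()
    v=RV.T@(s['tool_pos'][:2]-T)*1e3
    a0=np.arctan2(125-v[1],-v[0]); r=np.hypot(v[0],v[1]-125)
    f=RV.T@s['force'][:2]; tang=np.array([np.sin(a0),-np.cos(a0)]); rad=np.array([-np.cos(a0),-np.sin(a0)])
    print('angle',a0.round(3),'r',r.round(1),'Ftang(+dir)',(f@tang).round(2),'Frad(out)',(f@rad).round(2))
    for a in angs:
        p=np.array([-105*np.cos(a),125-105*np.sin(a)])
        w=np.r_[RV@(p/1e3)+T,s['tool_pos'][2]]
        print(round(a,3),(M.T@(w-s['tool_pos'])).round(4))
E
python3 - <<'E'
from go import *
stat();lev([.13,.2,.25,.3,.35,.38,.4])
E
```

```text
t 5.8 vise mm [-101.1  110.7] z 102.1 Fv [-0.3 -0.9] Fz 4.7 op 15.2 tooly ang -3.141 q6 1.74
angle 0.141 r 102.1 Ftang(+dir) 0.87 Frad(out) 0.46
0.13 [-0.003  -0.0007 -0.    ]
0.2 [-0.0018  0.0065 -0.    ]
0.25 [-0.0007  0.0117 -0.    ]
0.3 [ 0.0008  0.0167 -0.    ]
0.35 [ 0.0024  0.0217 -0.    ]
0.38 [ 0.0036  0.0246 -0.    ]
0.4 [ 0.0044  0.0266 -0.    ]
```

```bash
sed -i 's/def lev(angs):/def lev(angs,r0=102):/; s/-105\*np.cos(a),125-105\*np.sin(a)/-r0*np.cos(a),125-r0*np.sin(a)/' go.py; python3 - <<'E'
from go import *
lev([.2,.26,.32,.36,.36,-.36,-.3,-.2,-.1,0])
E
```

```text
angle 0.141 r 102.1 Ftang(+dir) 0.87 Frad(out) 0.46
0.2 [ 0.0011  0.0059 -0.    ]
0.26 [ 0.0025  0.0119 -0.    ]
0.32 [ 0.0042  0.0178 -0.    ]
0.36 [ 0.0056  0.0216 -0.    ]
0.36 [ 0.0056  0.0216 -0.    ]
-0.36 [ 0.0056 -0.0503  0.0001]
-0.3 [ 0.0037 -0.0445  0.0001]
-0.2 [ 0.0011 -0.0346  0.0001]
-0.1 [-0.0004 -0.0245  0.    ]
0 [-0.0009 -0.0143  0.    ]
```

{"name": "jog_arm", "arguments": {"steps": [[1,0.001,0.006,0,0,0,0],[1,0.0025,0.012,0,0,0,0],[1,0.004,0.018,0,0,0,0],[1,0.0055,0.0216,0,0,0,0]]}}

```text
t: 6.3
tool_pos: [0.5385, 0.0054, 0.102]
orientation: [-3.123, 0.327, -0.004]
force: [-6.0, 2.8, 7.3]
opening: 0.0158
```

```bash
python3 - <<'E'
from go import *
stat();lev([.2,.1,0,-.1,-.2,-.3,-.36])
E
```

```text
t 6.3 vise mm [-96.3  88.7] z 102.0 Fv [-6.4  1.5] Fz 7.3 op 15.8 tooly ang -3.141 q6 1.69
angle 0.361 r 103.0 Ftang(+dir) -3.69 Frad(out) 5.48
0.2 [-0.0036 -0.0161  0.    ]
0.1 [-0.0051 -0.0262  0.    ]
0 [-0.0056 -0.0364  0.    ]
-0.1 [-0.0051 -0.0465  0.0001]
-0.2 [-0.0036 -0.0566  0.0001]
-0.3 [-0.0011 -0.0665  0.0001]
-0.36 [ 0.0009 -0.0723  0.0001]
```

{"name": "jog_arm", "arguments": {"steps": [[1,-0.0055,-0.014,-0.001,0,0,0],[1,-0.0075,-0.028,-0.001,0,0,0],[1,-0.0075,-0.042,-0.001,0,0,0],[1,-0.006,-0.056,-0.001,0,0,0],[1,-0.002,-0.071,-0.001,0,0,0]]}}

```text
t: 6.92
tool_pos: [0.5499, 0.076, 0.102]
orientation: [-3.124, 0.327, 0.001]
force: [-2.7, -3.7, -3.7]
opening: 0.0155
```

```bash
python3 - <<'E'
from go import *
stat();lev([-.38,-.36,-.2,-.1,-.05,0,.1,.2,.3,.36],104);shot('wrist','w7')
E
```

```text
t 6.92 vise mm [-99.8 160. ] z 102.0 Fv [-1.9 -4.2] Fz -3.7 op 15.5 tooly ang -3.141 q6 1.82
angle -0.338 r 105.8 Ftang(+dir) 4.57 Frad(out) 0.42
-0.38 [ 0.0032 -0.0035  0.    ]
-0.36 [ 0.0025 -0.0016 -0.    ]
-0.2 [-0.0021  0.0144 -0.    ]
-0.1 [-0.0037  0.0247 -0.    ]
-0.05 [-0.0041  0.0298 -0.    ]
0 [-0.0042  0.035  -0.    ]
0.1 [-0.0037  0.0454 -0.    ]
0.2 [-0.0022  0.0557 -0.    ]
0.3 [ 0.0004  0.0658 -0.    ]
0.36 [ 0.0024  0.0717 -0.    ]
```

View pics/w7.png

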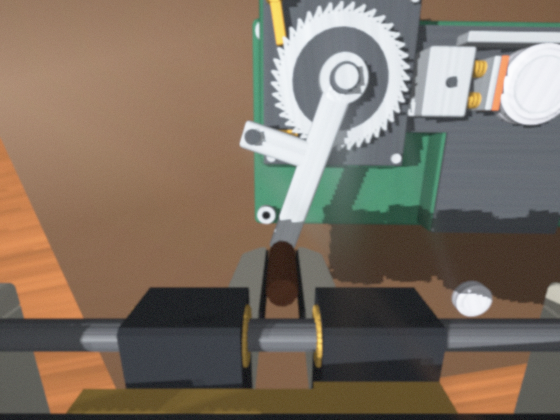

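{"name": "jog_arm", "arguments": {"steps": [[1,-0.001,0.01,0,0,0,0],[1,-0.003,0.02,0,0,0,0],[1,-0.004,0.03,0,0,0,0],[1,-0.004,0.035,0,0,0,0]]}}

```text
t: 7.48
tool_pos: [0.5396, 0.0444, 0.1021]
orientation: [-3.122, 0.325, -0.001]
force: [0.2, 3.3, -2.7]
opening: 0.0157
```

```bash
python3 - <<'E'
from go import *
stat();lev([0,.05,.1,.15,.2,.3,.36],104);shot('wrist','w8')
E
```

```text
t 7.47 vise mm [-103.4  127.1] z 102.1 Fv [-0.5  3.3] Fz -2.7 op 15.7 tooly ang -3.14 q6 1.76
angle -0.02 r 103.4 Ftang(+dir) -3.29 Frad(out) 0.53
0 [-0.0006  0.0021 -0.    ]
0.05 [-0.0005  0.0073 -0.    ]
0.1 [-0.0001  0.0124 -0.    ]
0.15 [ 0.0005  0.0176 -0.0001]
0.2 [ 0.0014  0.0227 -0.0001]
0.3 [ 0.004   0.0328 -0.0001]
0.36 [ 0.006   0.0387 -0.0001]
```

View pics/w8.png

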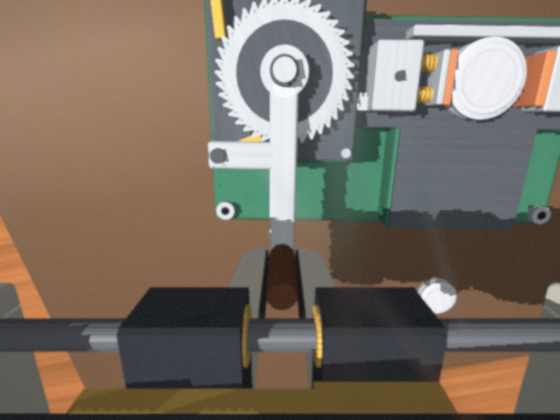

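The moving cheek (455) is about at the case edge (453), so I'll continue a notch at a time.

{"name": "jog_arm", "arguments": {"steps": [[1,-0.0005,0.006,0,0,0,0],[1,0,0.012,0,0,0,0],[1,0.0005,0.0176,0,0,0,0],[1,0.0005,0.0176,0,0,0,0]]}}

```text
t: 8.02
tool_pos: [0.5362, 0.0258, 0.1021]
orientation: [-3.123, 0.326, -0.0]
force: [-3.9, 1.4, 1.0]
opening: 0.0155
```

```bash
python3 - <<'E'
from go import *
stat();lev([.2,.25,.3,.34,.36,.38],104)
E
```

```text
t 8.03 vise mm [-102.8  108.1] z 102.1 Fv [-4.1  0.6] Fz 1.0 op 15.5 tooly ang -3.141 q6 1.73
angle 0.163 r 104.2 Ftang(+dir) -1.26 Frad(out) 3.98
0.2 [ 0.0009  0.0038 -0.    ]
0.25 [ 0.0021  0.0088 -0.    ]
0.3 [ 0.0035  0.0138 -0.    ]
0.34 [ 0.0048  0.0178 -0.    ]
0.36 [ 0.0055  0.0197 -0.    ]
0.38 [ 0.0062  0.0217 -0.    ]
```

{"name": "jog_arm", "arguments": {"steps": [[1,0.0,0.006,0,0,0,0],[1,0.002,0.012,0,0,0,0],[1,0.0038,0.0178,0,0,0,0],[1,0.0038,0.0178,0,0,0,0]]}}

```text
t: 8.52
tool_pos: [0.5362, 0.0068, 0.1022]
orientation: [-3.123, 0.328, 0.0]
force: [-1.2, 1.5, 2.1]
opening: 0.0156
```

```bash
python3 - <<'E'
from go import *
stat();lev([.3,.34,.36,.38],105);shot('wrist','w9');crop('w9',250,0,560,230,2.5,'w9c');stat()
E
```

```text
t 8.53 vise mm [-98.9  89.5] z 102.2 Fv [-1.5  1.2] Fz 2.1 op 15.6 tooly ang 3.141 q6 1.7
angle 0.345 r 105.1 Ftang(+dir) -1.65 Frad(out) 1.03
0.3 [-0.0014 -0.0045  0.    ]
0.34 [-0.0001 -0.0005  0.    ]
0.36 [ 0.0006  0.0015 -0.    ]
0.38 [ 0.0014  0.0034 -0.    ]
t 8.57 vise mm [-98.9  89.6] z 102.2 Fv [-2.7  0.5] Fz 1.3 op 15.5 tooly ang 3.141 q6 1.7
```

View pics/w9c.png

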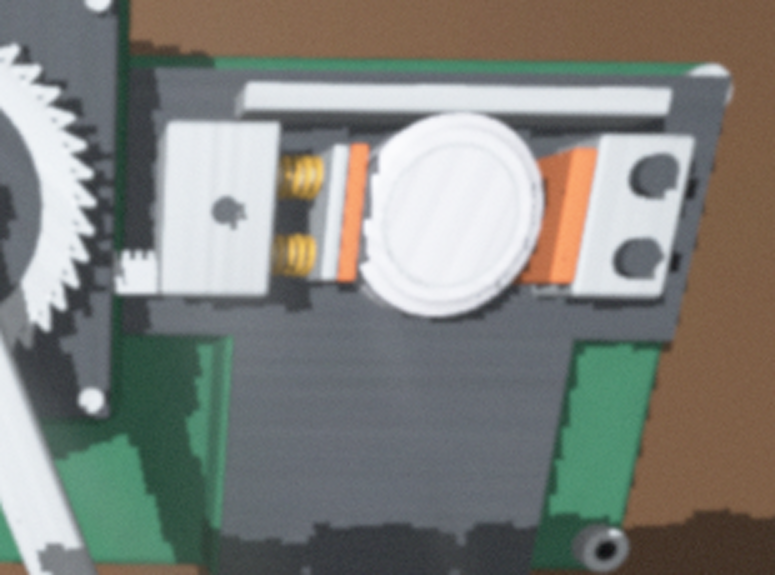

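The case is still home and the cheek is now close to it, with no bite yet (tangential force below 2 N). Next is a return stroke.

```bash
python3 - <<'E'
from go import *
lev([.2,.05,-.1,-.25,-.36],104.5)
E
```

```text
angle 0.343 r 105.1 Ftang(+dir) -1.41 Frad(out) 2.41
0.2 [-0.0035 -0.0146  0.    ]
0.05 [-0.0054 -0.0302  0.    ]
-0.1 [-0.005  -0.0458  0.0001]
-0.25 [-0.0023 -0.0612  0.0001]
-0.36 [ 0.0011 -0.0722  0.0001]
```

{"name": "jog_arm", "arguments": {"steps": [[1,-0.0035,-0.0146,0,0,0,0],[1,-0.0054,-0.0302,0,0,0,0],[1,-0.005,-0.0458,0,0,0,0],[1,-0.0023,-0.0612,0,0,0,0],[1,0.001,-0.0725,0,0,0,0]]}}

```text
t: 9.2
tool_pos: [0.5525, 0.0785, 0.102]
orientation: [-3.124, 0.327, 0.001]
force: [0.1, -3.4, -3.2]
opening: 0.0158
```

```bash
python3 - <<'E'
from go import *
stat();lev([-.36,-.3,-.25,-.2],104.5)
E
```

```text
t 9.2 vise mm [-97.8 163.1] z 102.0 Fv [ 0.8 -3.3] Fz -3.2 op 15.8 tooly ang -3.141 q6 1.83
angle -0.371 r 105.0 Ftang(+dir) 2.75 Frad(out) -1.97
-0.36 [ 0.      0.0013 -0.    ]
-0.3 [-0.002   0.0072 -0.    ]
-0.25 [-0.0034  0.0122 -0.    ]
-0.2 [-0.0046  0.0173 -0.    ]
```

{"name": "jog_arm", "arguments": {"steps": [[1,-0.0025,0.009,0,0,0,0],[1,-0.0046,0.0173,0,0,0,0],[1,-0.0046,0.0173,0,0,0,0]]}}

```text
t: 9.57
tool_pos: [0.5433, 0.0629, 0.102]
orientation: [-3.122, 0.326, 0.004]
force: [-5.2, 4.3, 2.0]
opening: 0.0155
```

```bash
python3 - <<'E'
from go import *
stat();lev([-.15,-.1,-.05],104.5)
E
```

```text
t 9.57 vise mm [-103.6  145.8] z 102.0 Fv [-6.   3.1] Fz 2.0 op 15.5 tooly ang -3.141 q6 1.8
angle -0.199 r 105.7 Ftang(+dir) -1.85 Frad(out) 6.46
-0.15 [ 0.0003  0.0052 -0.    ]
-0.1 [-0.0004  0.0104 -0.    ]
-0.05 [-0.0008  0.0156 -0.    ]
```

{"name": "jog_arm", "arguments": {"steps": [[1,-0.0015,0.006,0,0,0,0],[1,-0.002,0.0104,0,0,0,0],[1,-0.002,0.0104,0,0,0,0]]}}

```text
t: 9.95
tool_pos: [0.5387, 0.0528, 0.102]
orientation: [-3.122, 0.327, 0.005]
force: [-3.0, 3.1, 0.9]
opening: 0.0151
```

```bash
python3 - <<'E'
from go import *
stat();lev([-.05,0,.05],105.5)
E
```

```text
t 9.95 vise mm [-106.  135.] z 102.0 Fv [-3.6  2.5] Fz 0.9 op 15.1 tooly ang -3.141 q6 1.78
angle -0.094 r 106.4 Ftang(+dir) -2.11 Frad(out) 3.81
-0.05 [ 0.0006  0.0047 -0.    ]
0 [ 0.0005  0.01   -0.    ]
0.05 [ 0.0006  0.0153 -0.    ]
```

{"name": "jog_arm", "arguments": {"steps": [[1,-0.0005,0.005,0,0,0,0],[1,-0.0005,0.01,0,0,0,0],[1,-0.0005,0.01,0,0,0,0]]}}

```text
t: 10.32
tool_pos: [0.5355, 0.0431, 0.102]
orientation: [-3.122, 0.327, 0.007]
force: [-5.2, 4.1, 2.0]
opening: 0.0156
```

```bash
python3 - <<'E'
from go import *
stat();lev([.05,.1],106)
E
```

```text
t 10.32 vise mm [-107.1  124.9] z 102.0 Fv [-5.9  3. ] Fz 2.0 op 15.6 tooly ang -3.141 q6 1.76
angle 0.001 r 107.1 Ftang(+dir) -2.96 Frad(out) 5.89
0.05 [ 0.0012  0.0052 -0.    ]
0.1 [ 0.0016  0.0104 -0.    ]
```

{"name": "jog_arm", "arguments": {"steps": [[1,-0.002,0.003,0,0,0,0],[1,-0.002,0.006,0,0,0,0],[1,-0.002,0.006,0,0,0,0]]}}

```text
t: 10.7
tool_pos: [0.5338, 0.037, 0.102]
orientation: [-3.122, 0.327, 0.002]
force: [7.8, 1.9, -8.3]
opening: 0.0155
```

```bash
python3 - <<'E'
from go import *
stat();lev([.05,.1],107)
shot('wrist','w10');crop('w10',250,0,560,230,2.5,'w10c');stat()
E
```

```text
t 10.7 vise mm [-107.5  118.6] z 102.0 Fv [7.3 3.5] Fz -8.3 op 15.5 tooly ang 3.141 q6 1.75
angle 0.06 r 107.7 Ftang(+dir) -3.05 Frad(out) -7.46
0.05 [ 0.0007 -0.0011  0.    ]
0.1 [ 0.0011  0.0042 -0.    ]
t 10.75 vise mm [-107.5  118.6] z 102.1 Fv [6.3 3.9] Fz -8.5 op 15.9 tooly ang 3.141 q6 1.75
```

View pics/w10c.png

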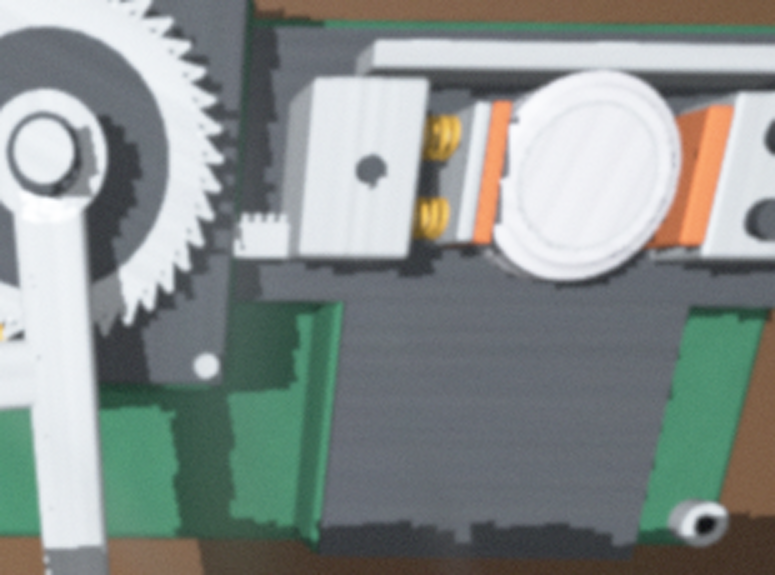

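The springs are starting to compress and the case is still against the stop. Tangential force is about 3 N.

{"name": "jog_arm", "arguments": {"steps": [[1,0.0007,0.004,0,0,0,0],[1,0.0012,0.0085,0,0,0,0],[1,0.0012,0.0085,0,0,0,0]]}}

```text
t: 11.12
tool_pos: [0.5325, 0.0285, 0.102]
orientation: [-3.122, 0.328, 0.004]
force: [-5.2, 3.0, 2.2]
opening: 0.0156
```

```bash
python3 - <<'E'
from go import *
stat();lev([.15,.2,.25],106.8)
E
```

```text
t 11.12 vise mm [-107.  110.] z 102.0 Fv [-5.7  1.9] Fz 2.2 op 15.6 tooly ang 3.141 q6 1.73
angle 0.14 r 108.1 Ftang(+dir) -2.66 Frad(out) 5.36
0.15 [ 0.0014  0.0009 -0.    ]
0.2 [ 0.0024  0.0062 -0.    ]
0.25 [ 0.0035  0.0114 -0.    ]
```

Radial stick-friction is clouding the force reading. I'll loosen to a cage around the grip, recentre radially and push with one finger.

{"name": "jog_arm", "arguments": {"steps": [[0.78,0,0,0,0,0,0],[0.78,0.001,0.001,0,0,0,0],[0.78,0.002,0.0015,0,0,0,0],[0.78,0.002,0.0015,0,0,0,0]]}}

```text
t: 11.62
tool_pos: [0.5343, 0.0265, 0.1021]
orientation: [-3.122, 0.328, 0.004]
force: [-1.1, 3.9, 0.4]
opening: 0.0206
```

```bash
python3 - <<'E'
from go import *
stat();lev([.15,.18,.2,.25],105.5)
E
```

```text
t 11.62 vise mm [-104.8  108.5] z 102.1 Fv [-1.9  3.5] Fz 0.4 op 20.6 tooly ang 3.141 q6 1.73
angle 0.157 r 106.1 Ftang(+dir) -3.8 Frad(out) 1.3
0.15 [ 0.0005 -0.0008  0.    ]
0.18 [ 0.001   0.0023 -0.    ]
0.2 [ 0.0014  0.0044 -0.    ]
0.25 [ 0.0026  0.0096 -0.    ]
```

{"name": "jog_arm", "arguments": {"steps": [[0.78,0.0014,0.0044,0,0,0,0],[0.78,0.0024,0.0085,0,0,0,0],[0.78,0.0024,0.0085,0,0,0,0]]}}

```text
t: 12.0
tool_pos: [0.5349, 0.0173, 0.102]
orientation: [-3.122, 0.329, 0.004]
force: [-1.3, 2.9, 0.6]
opening: 0.0207
```

```bash
python3 - <<'E'
from go import *
stat();lev([.28,.3,.34,.37],105.5)
E
```

```text
t 12.0 vise mm [-102.3   99.5] z 102.0 Fv [-1.9  2.6] Fz 0.6 op 20.7 tooly ang 3.141 q6 1.71
angle 0.244 r 105.4 Ftang(+dir) -2.93 Frad(out) 1.18
0.28 [ 0.0009  0.0037 -0.    ]
0.3 [ 0.0015  0.0057 -0.    ]
0.34 [ 0.0029  0.0097 -0.    ]
0.37 [ 0.004   0.0127 -0.    ]
```

{"name": "jog_arm", "arguments": {"steps": [[0.78,0.0015,0.0057,0,0,0,0],[0.78,0.0035,0.0115,0,0,0,0],[0.78,0.0035,0.0115,0,0,0,0]]}}

```text
t: 12.38
tool_pos: [0.5359, 0.005, 0.102]
orientation: [-3.122, 0.329, 0.004]
force: [-1.7, 3.9, 0.2]
opening: 0.0203
```

```bash
python3 - <<'E'
from go import *
stat();lev([.38,.39,.4],105.5)
shot('wrist','w11');crop('w11',250,0,560,230,2.5,'w11c');stat()
E
```

```text
t 12.38 vise mm [-98.8  87.7] z 102.0 Fv [-2.5  3.4] Fz 0.2 op 20.3 tooly ang 3.14 q6 1.69
angle 0.361 r 105.6 Ftang(+dir) -4.11 Frad(out) 1.14
0.38 [ 0.0008  0.0018 -0.    ]
0.39 [ 0.0012  0.0028 -0.    ]
0.4 [ 0.0016  0.0038 -0.    ]
t 12.43 vise mm [-98.8  87.9] z 102.0 Fv [-1.8  3.4] Fz 0.5 op 20.5 tooly ang 3.14 q6 1.69
```

View pics/w11c.png

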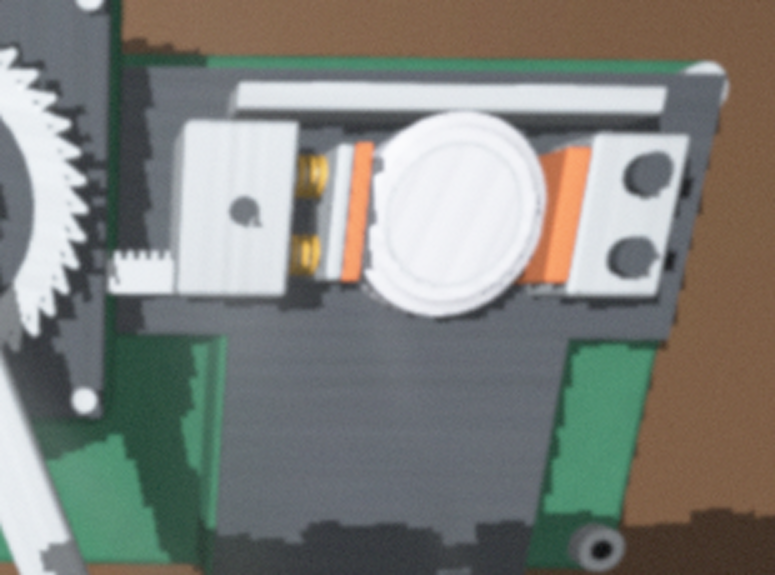

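Springs are visibly shorter and the force is about 4 N, so the jaw has bitten. I'll make a return stroke, still caged.

```bash
python3 - <<'E'
from go import *
lev([.2,.05,-.1,-.25,-.385],105.5)
E
```

```text
angle 0.359 r 105.5 Ftang(+dir) -3.86 Frad(out) 0.52
0.2 [-0.0046 -0.0162  0.    ]
0.05 [-0.0066 -0.0318  0.0001]
-0.1 [-0.0062 -0.0476  0.0001]
-0.25 [-0.0035 -0.0632  0.0002]
-0.385 [ 0.0009 -0.0767  0.0002]
```

{"name": "jog_arm", "arguments": {"steps": [[0.78,-0.0046,-0.0162,0,0,0,0],[0.78,-0.0066,-0.0318,0,0,0,0],[0.78,-0.0062,-0.0476,0,0,0,0],[0.78,-0.0035,-0.0632,0,0,0,0],[0.78,0.001,-0.0765,0,0,0,0]]}}

```text
t: 13.05
tool_pos: [0.5533, 0.081, 0.1021]
orientation: [-3.122, 0.328, 0.004]
force: [-1.5, -1.2, -0.1]
opening: 0.02
```

```bash
python3 - <<'E'
from go import *
stat();lev([-.38,-.33,-.28,-.2],105.5)
E
```

```text
t 13.05 vise mm [-97.5 165.6] z 102.1 Fv [-1.2 -1.5] Fz -0.1 op 20.0 tooly ang 3.141 q6 1.83
angle -0.395 r 105.6 Ftang(+dir) 1.82 Frad(out) 0.54
-0.38 [-0.0005  0.0015 -0.    ]
-0.33 [-0.0023  0.0064 -0.    ]
-0.28 [-0.0039  0.0115 -0.    ]
-0.2 [-0.0059  0.0197 -0.    ]
```

{"name": "jog_arm", "arguments": {"steps": [[0.78,-0.0023,0.0064,0,0,0,0],[0.78,-0.0039,0.0115,0,0,0,0],[0.78,-0.0039,0.0115,0,0,0,0]]}}

```text
t: 13.42
tool_pos: [0.5466, 0.0702, 0.1021]
orientation: [-3.121, 0.329, 0.004]
force: [-1.6, 3.9, 1.5]
opening: 0.0206
```

```bash
python3 - <<'E'
from go import *
stat();lev([-.24,-.2,-.15],105.5)
E
```

```text
t 13.43 vise mm [-101.8  153.7] z 102.1 Fv [-2.3  3.5] Fz 1.5 op 20.6 tooly ang 3.14 q6 1.81
angle -0.275 r 105.8 Ftang(+dir) -2.76 Frad(out) 3.22
-0.24 [-0.0006  0.0037 -0.    ]
-0.2 [-0.0016  0.0078 -0.    ]
-0.15 [-0.0025  0.013  -0.    ]
```

{"name": "jog_arm", "arguments": {"steps": [[0.78,-0.0012,0.004,0,0,0,0],[0.78,-0.0022,0.0078,0,0,0,0],[0.78,-0.0022,0.0078,0,0,0,0]]}}

```text
t: 13.8
tool_pos: [0.5424, 0.063, 0.1021]
orientation: [-3.12, 0.33, 0.005]
force: [-2.1, 4.3, 1.8]
opening: 0.0202
```

```bash
python3 - <<'E'
from go import *
stat();lev([-.16,-.12,-.08],105.8)
E
```

```text
t 13.8 vise mm [-104.5  145.8] z 102.1 Fv [-2.9  3.8] Fz 1.8 op 20.2 tooly ang 3.14 q6 1.8
angle -0.196 r 106.5 Ftang(+dir) -3.14 Frad(out) 3.58
-0.16 [ 0.      0.0039 -0.    ]
-0.12 [-0.0005  0.0081 -0.    ]
-0.08 [-0.001   0.0123 -0.    ]
```

{"name": "jog_arm", "arguments": {"steps": [[0.78,-0.0006,0.004,0,0,0,0],[0.78,-0.001,0.008,0,0,0,0],[0.78,-0.001,0.008,0,0,0,0]]}}

```text
t: 14.18
tool_pos: [0.5391, 0.0555, 0.102]
orientation: [-3.119, 0.331, 0.007]
force: [-2.4, 6.8, 0.9]
opening: 0.0207
```

```bash
python3 - <<'E'
from go import *
stat();lev([-.08,-.04,0],106)
E
```

```text
t 14.18 vise mm [-106.1  137.7] z 102.0 Fv [-3.8  6.1] Fz 0.9 op 20.7 tooly ang 3.139 q6 1.79
angle -0.119 r 106.9 Ftang(+dir) -5.62 Frad(out) 4.49
-0.08 [ 0.0005  0.0043 -0.    ]
-0.04 [ 0.0002  0.0085 -0.    ]
0 [ 0.0002  0.0127 -0.0001]
```

{"name": "jog_arm", "arguments": {"steps": [[0.78,0,0.002,0,0,0,0],[0.78,0,0.0045,0,0,0,0],[0.78,0,0.0045,0,0,0,0]]}}

```text
t: 14.55
tool_pos: [0.5376, 0.0513, 0.102]
orientation: [-3.118, 0.332, 0.008]
force: [-2.7, 6.2, 2.0]
opening: 0.0202
```

```bash
python3 - <<'E'
from go import *
stat();lev([-.04,0],106)
E
```

```text
t 14.55 vise mm [-106.8  133.4] z 102.0 Fv [-3.9  5.5] Fz 2.0 op 20.2 tooly ang 3.139 q6 1.78
angle -0.078 r 107.1 Ftang(+dir) -5.19 Frad(out) 4.34
-0.04 [ 0.0009  0.0041 -0.    ]
0 [ 0.0008  0.0084 -0.    ]
```

{"name": "jog_arm", "arguments": {"steps": [[0.78,0.0006,0.002,0,0,0,0],[0.78,0.0008,0.0045,0,0,0,0],[0.78,0.0008,0.0045,0,0,0,0]]}}

```text
t: 14.92
tool_pos: [0.5368, 0.0472, 0.1019]
orientation: [-3.117, 0.332, 0.01]
force: [-3.1, 6.2, 1.9]
opening: 0.0204
```

```bash
python3 - <<'E'
from go import *
stat();lev([0,.04],106)
E
```

```text
t 14.93 vise mm [-106.7  129.1] z 101.9 Fv [-4.3  5.5] Fz 1.9 op 20.4 tooly ang 3.138 q6 1.77
angle -0.039 r 106.8 Ftang(+dir) -5.29 Frad(out) 4.52
0 [ 0.0007  0.0041 -0.    ]
0.04 [ 0.0008  0.0084 -0.0001]
```

{"name": "jog_arm", "arguments": {"steps": [[0.78,0.0007,0.002,0,0,0,0],[0.78,0.0008,0.0045,0,0,0,0],[0.78,0.0008,0.0045,0,0,0,0]]}}

```text
t: 15.3
tool_pos: [0.536, 0.0431, 0.1018]
orientation: [-3.115, 0.333, 0.012]
force: [-2.8, 7.6, 1.5]
opening: 0.0204
```

```bash
python3 - <<'E'
from go import *
stat();lev([.04,.08],106);shot('wrist','w12');crop('w12',250,0,560,230,2.5,'w12c');stat()
E
```

```text
t 15.3 vise mm [-106.7  124.9] z 101.8 Fv [-4.3  6.9] Fz 1.5 op 20.4 tooly ang 3.138 q6 1.76
angle 0.001 r 106.7 Ftang(+dir) -6.88 Frad(out) 4.34
0.04 [ 0.0008  0.0042 -0.    ]
0.08 [ 0.001   0.0084 -0.0001]
t 15.35 vise mm [-106.6  124.9] z 101.8 Fv [-4.5  5.9] Fz 2.6 op 20.9 tooly ang 3.138 q6 1.76
```

View pics/w12c.png

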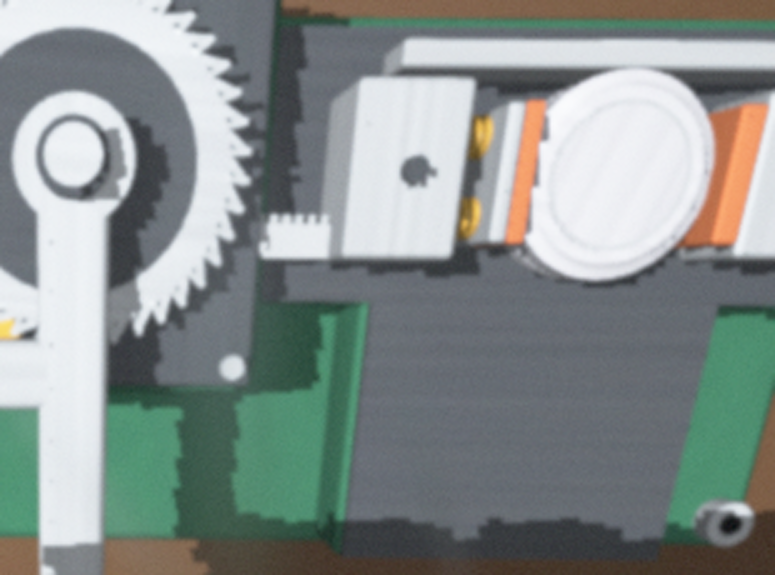

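Springs are well compressed, the case is still at the stop, and the force averages about 6.3 N. I'll carry on in small steps.

{"name": "jog_arm", "arguments": {"steps": [[0.78,0.0007,0.002,0,0,0,0],[0.78,0.0008,0.0042,0,0,0,0],[0.78,0.0008,0.0042,0,0,0,0]]}}

```text
t: 15.72
tool_pos: [0.5352, 0.0393, 0.1017]
orientation: [-3.114, 0.333, 0.014]
force: [-3.8, 7.8, 3.5]
opening: 0.0204
```

```bash
python3 - <<'E'
from go import *
stat();lev([.08,.12],106)
E
```

```text
t 15.72 vise mm [-106.7  121.1] z 101.7 Fv [-5.3  6.8] Fz 3.5 op 20.4 tooly ang 3.137 q6 1.75
angle 0.037 r 106.7 Ftang(+dir) -7.03 Frad(out) 5.06
0.08 [ 0.001   0.0046 -0.0001]
0.12 [ 0.0015  0.0088 -0.0001]
```

{"name": "jog_arm", "arguments": {"steps": [[0.78,0.0007,0.002,0,0,0,0],[0.78,0.001,0.0042,0,0,0,0],[0.78,0.001,0.0042,0,0,0,0]]}}

```text
t: 16.1
tool_pos: [0.5346, 0.0355, 0.1016]
orientation: [-3.112, 0.333, 0.016]
force: [-3.4, 7.6, 3.2]
opening: 0.0205
```

```bash
python3 - <<'E'
from go import *
stat();lev([.12,.16],106)
E
```

```text
t 16.1 vise mm [-106.4  117.2] z 101.6 Fv [-5.   6.8] Fz 3.2 op 20.5 tooly ang 3.137 q6 1.74
angle 0.073 r 106.7 Ftang(+dir) -7.11 Frad(out) 4.45
0.12 [ 0.0012  0.0049 -0.0001]
0.16 [ 0.0018  0.0091 -0.0001]
```

{"name": "jog_arm", "arguments": {"steps": [[0.78,0.0009,0.0025,0,0,0,0],[0.78,0.0012,0.0049,0,0,0,0],[0.78,0.0012,0.0049,0,0,0,0]]}}

```text
t: 16.48
tool_pos: [0.5341, 0.031, 0.1016]
orientation: [-3.111, 0.334, 0.017]
force: [-2.7, 7.5, 2.9]
opening: 0.0204
```

```bash
python3 - <<'E'
from go import *
stat();lev([.16,.18],106)
E
```

```text
t 16.48 vise mm [-106.   112.8] z 101.6 Fv [-4.2  6.8] Fz 2.9 op 20.4 tooly ang 3.137 q6 1.73
angle 0.115 r 106.7 Ftang(+dir) -7.23 Frad(out) 3.35
0.16 [ 0.0013  0.0046 -0.0001]
0.18 [ 0.0017  0.0067 -0.0001]
```

{"name": "jog_arm", "arguments": {"steps": [[0.78,0.0009,0.002,0,0,0,0],[0.78,0.0012,0.0045,0,0,0,0],[0.78,0.0012,0.0045,0,0,0,0]]}}

```text
t: 16.85
tool_pos: [0.5336, 0.027, 0.1015]
orientation: [-3.109, 0.334, 0.02]
force: [-3.3, 7.4, 3.5]
opening: 0.0204
```

```bash
python3 - <<'E'
from go import *
stat();lev([.18,.2],106)
E
```

```text
t 16.85 vise mm [-105.6  108.7] z 101.5 Fv [-4.8  6.6] Fz 3.5 op 20.4 tooly ang 3.136 q6 1.72
angle 0.153 r 106.9 Ftang(+dir) -7.25 Frad(out) 3.74
0.18 [ 0.0013  0.0027 -0.0001]
0.2 [ 0.0018  0.0048 -0.0001]
```

{"name": "jog_arm", "arguments": {"steps": [[0.78,0.0011,0.002,0,0,0,0],[0.78,0.0016,0.0042,0,0,0,0],[0.78,0.0016,0.0042,0,0,0,0]]}}

```text
t: 17.23
tool_pos: [0.5335, 0.0233, 0.1014]
orientation: [-3.107, 0.334, 0.022]
force: [-4.6, 8.3, 3.7]
opening: 0.0207
```

```bash
python3 - <<'E'
from go import *
stat();lev([.22,.24],106)
E
```

```text
t 17.23 vise mm [-104.9  105.1] z 101.4 Fv [-6.3  7.1] Fz 3.7 op 20.7 tooly ang 3.136 q6 1.72
angle 0.187 r 106.8 Ftang(+dir) -8.17 Frad(out) 4.83
0.22 [ 0.0015  0.0032 -0.0001]
0.24 [ 0.002   0.0053 -0.0001]
```

{"name": "jog_arm", "arguments": {"steps": [[0.78,0.0011,0.002,0,0,0,0],[0.78,0.0017,0.0042,0,0,0,0],[0.78,0.0017,0.0042,0,0,0,0]]}}

```text
t: 17.6
tool_pos: [0.5336, 0.0196, 0.1013]
orientation: [-3.105, 0.335, 0.024]
force: [-3.6, 7.4, 3.1]
opening: 0.021
```

```bash
python3 - <<'E'
from go import *
stat();lev([.26,.28],106)
E
```

```text
t 17.6 vise mm [-104.1  101.5] z 101.3 Fv [-5.1  6.5] Fz 3.1 op 21.0 tooly ang 3.136 q6 1.71
angle 0.222 r 106.7 Ftang(+dir) -7.48 Frad(out) 3.51
0.26 [ 0.0016  0.0037 -0.0001]
0.28 [ 0.0022  0.0058 -0.0001]
```

{"name": "jog_arm", "arguments": {"steps": [[0.78,0.0012,0.0022,0,0,0,0],[0.78,0.0018,0.0046,0,0,0,0],[0.78,0.0018,0.0046,0,0,0,0]]}}

```text
t: 17.98
tool_pos: [0.5337, 0.0154, 0.1013]
orientation: [-3.103, 0.335, 0.026]
force: [-3.6, 8.1, 3.2]
opening: 0.0205
```

```bash
python3 - <<'E'
from go import *
stat();lev([.28,.3],106)
E
```

```text
t 17.98 vise mm [-103.1   97.5] z 101.3 Fv [-5.2  7.2] Fz 3.2 op 20.5 tooly ang 3.135 q6 1.7
angle 0.261 r 106.8 Ftang(+dir) -8.27 Frad(out) 3.19
0.28 [ 0.0013  0.0017 -0.0001]
0.3 [ 0.0019  0.0038 -0.0001]
```

{"name": "jog_arm", "arguments": {"steps": [[0.78,0.0013,0.0022,0,0,0,0],[0.78,0.002,0.0045,0,0,0,0],[0.78,0.002,0.0045,0,0,0,0]]}}

```text
t: 18.35
tool_pos: [0.5339, 0.0115, 0.1012]
orientation: [-3.101, 0.335, 0.028]
force: [-3.7, 8.9, 3.5]
opening: 0.0206
```

```bash
python3 - <<'E'
from go import *
stat();lev([.32,.34,.36],106)
shot('wrist','w13');crop('w13',250,0,560,230,2.5,'w13c');stat()
E
```

```text
t 18.35 vise mm [-102.1   93.7] z 101.2 Fv [-5.5  7.9] Fz 3.5 op 20.6 tooly ang 3.135 q6 1.69
angle 0.298 r 106.8 Ftang(+dir) -9.17 Frad(out) 2.93
0.32 [ 0.0015  0.002  -0.0001]
0.34 [ 0.0022  0.004  -0.0001]
0.36 [ 0.0029  0.006  -0.0002]
t 18.4 vise mm [-102.1   93.7] z 101.2 Fv [-5.2  8.6] Fz 4.1 op 20.8 tooly ang 3.135 q6 1.69
```

View pics/w13c.png

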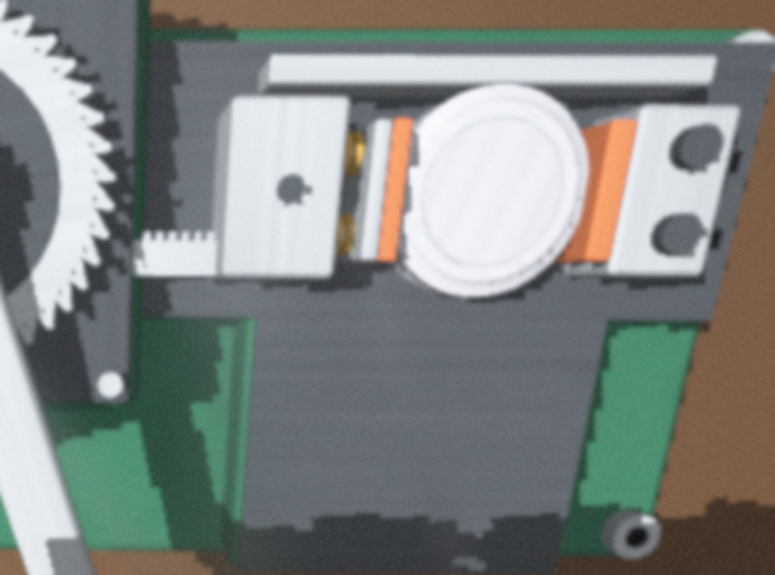

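{"name": "jog_arm", "arguments": {"steps": [[0.78,0.0012,0.0015,0,0,0,0],[0.78,0.0017,0.0028,0,0,0,0],[0.78,0.0017,0.0028,0,0,0,0]]}}

```text
t: 18.77
tool_pos: [0.5343, 0.0095, 0.1011]
orientation: [-3.099, 0.335, 0.03]
force: [-3.4, 9.9, 2.9]
opening: 0.0207
```

```bash
python3 - <<'E'
from go import *
stat();lev([.32,.34,.36],106)
E
```

```text
t 18.77 vise mm [-101.3   91.7] z 101.1 Fv [-5.4  9. ] Fz 2.9 op 20.7 tooly ang 3.135 q6 1.68
angle 0.317 r 106.7 Ftang(+dir) -10.25 Frad(out) 2.31
0.32 [ 0.0007  0.0001 -0.    ]
0.34 [ 0.0014  0.0021 -0.0001]
0.36 [ 0.0022  0.004  -0.0001]
```

The force is about 9.5–10 N, properly stiff, so I'm easing off to the cage centre and will see where it settles.

{"name": "jog_arm", "arguments": {"steps": [[0.78,-0.0003,-0.0012,0,0,0,0],[0.78,-0.0006,-0.0024,0,0,0,0],[0.78,-0.0006,-0.0024,0,0,0,0]]}}

```text
t: 19.15
tool_pos: [0.5341, 0.0127, 0.1012]
orientation: [-3.097, 0.335, 0.03]
force: [1.3, 8.0, 0.7]
opening: 0.0202
```

```bash
python3 - <<'E'
from go import *
stat();lev([.25,.15,.1],106)
shot('wrist','w14');crop('w14',250,0,560,230,2.5,'w14c')
E
```

```text
t 19.15 vise mm [-102.1   94.8] z 101.2 Fv [-0.4  8.1] Fz 0.7 op 20.2 tooly ang 3.135 q6 1.69
angle 0.287 r 106.5 Ftang(+dir) -7.87 Frad(out) -1.9
0.25 [-0.0006 -0.0039  0.0001]
0.15 [-0.0028 -0.0143  0.0004]
0.1 [-0.0035 -0.0195  0.0005]
```

View pics/w14c.png

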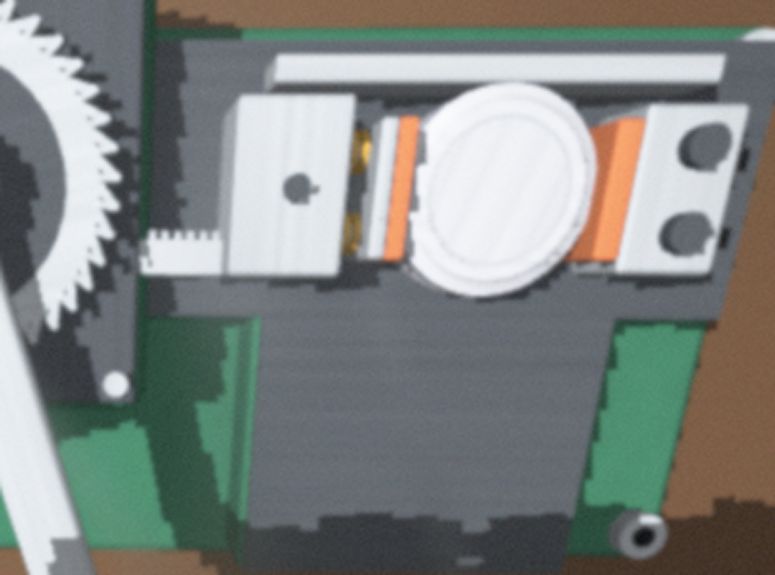

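{"name": "jog_arm", "arguments": {"steps": [[0.78,-0.0005,-0.002,0,0,0,0],[0.78,-0.0006,-0.004,0,0,0,0],[0.78,-0.0006,-0.004,0,0,0,0]]}}

```text
t: 19.58
tool_pos: [0.5343, 0.0175, 0.1012]
orientation: [-3.096, 0.335, 0.03]
force: [1.0, 9.0, -1.0]
opening: 0.0208
```

```bash
python3 - <<'E'
from go import *
stat();lev([.2,.15,.1],106)
E
```

```text
t 19.57 vise mm [-103.    99.6] z 101.2 Fv [-0.9  9. ] Fz -1.0 op 20.8 tooly ang 3.134 q6 1.7
angle 0.242 r 106.1 Ftang(+dir) -8.97 Frad(out) -1.28
0.2 [-0.0009 -0.0044  0.0001]
0.15 [-0.0019 -0.0096  0.0003]
0.1 [-0.0026 -0.0148  0.0004]
```

{"name": "jog_arm", "arguments": {"steps": [[0.78,-0.0006,-0.002,0,0,0,0],[0.78,-0.001,-0.004,0,0,0,0],[0.78,-0.001,-0.004,0,0,0,0]]}}

```text
t: 19.95
tool_pos: [0.5345, 0.022, 0.1012]
orientation: [-3.094, 0.336, 0.028]
force: [3.9, 5.6, -2.2]
opening: 0.0208
```

```bash
python3 - <<'E'
from go import *
stat();lev([.2,.15,.1],106)
E
```

```text
t 19.95 vise mm [-103.7  104. ] z 101.2 Fv [2.6 6.2] Fz -2.2 op 20.8 tooly ang 3.134 q6 1.7
angle 0.199 r 105.8 Ftang(+dir) -5.6 Frad(out) -3.83
0.2 [-0.0002  0.0001  0.    ]
0.15 [-0.0012 -0.0051  0.0002]
0.1 [-0.0019 -0.0104  0.0003]
```

{"name": "jog_arm", "arguments": {"steps": [[0.78,-0.0008,-0.0025,0,0,0,0],[0.78,-0.0012,-0.005,0,0,0,0],[0.78,-0.0012,-0.005,0,0,0,0]]}}

```text
t: 20.32
tool_pos: [0.5346, 0.0271, 0.1014]
orientation: [-3.094, 0.336, 0.027]
force: [3.3, 3.0, -1.2]
opening: 0.0205
```

```bash
python3 - <<'E'
from go import *
stat();lev([.1,.05,0],106)
E
```

```text
t 20.32 vise mm [-104.7  109. ] z 101.4 Fv [2.6 3.6] Fz -1.2 op 20.5 tooly ang 3.134 q6 1.71
angle 0.152 r 105.9 Ftang(+dir) -3.17 Frad(out) -3.11
0.1 [-0.0008 -0.0054  0.0002]
0.05 [-0.0013 -0.0107  0.0003]
0 [-0.0014 -0.016   0.0005]
```

{"name": "jog_arm", "arguments": {"steps": [[0.78,-0.0008,-0.0025,0,0,0,0],[0.78,-0.0012,-0.005,0,0,0,0],[0.78,-0.0012,-0.005,0,0,0,0]]}}

```text
t: 20.7
tool_pos: [0.5343, 0.0321, 0.1015]
orientation: [-3.095, 0.336, 0.028]
force: [-0.4, 0.1, 0.1]
opening: 0.0203
```

```bash
python3 - <<'E'
from go import *
stat();lev([.1,.05,0],106);shot('wrist','w15')
E
```

```text
t 20.7 vise mm [-106.   113.9] z 101.5 Fv [-0.4  0. ] Fz 0.1 op 20.3 tooly ang 3.134 q6 1.72
angle 0.105 r 106.6 Ftang(+dir) -0.05 Frad(out) 0.37
0.1 [ 0.0006 -0.0006  0.    ]
0.05 [ 0.0001 -0.0058  0.0002]
0 [-0.     -0.0111  0.0003]
```

View pics/w15.png

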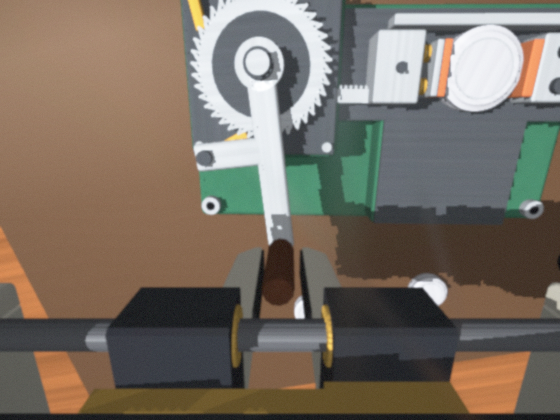

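```bash
python3 - <<'E'
from go import *
crop('w15',350,0,560,130,3.6,'w15c')
tov=lambda w:(RV.T@(w[:2]-T)*1e3).round(1)
print(tov(px2w('w1',180+109/3.5,200/3.5,.056)),tov(px2w('w1',180+222/3.5,200/3.5,.056)))
E
```

```text
[ 0.5 53.3] [ 0.6 30.3]
```

View pics/w15c.png

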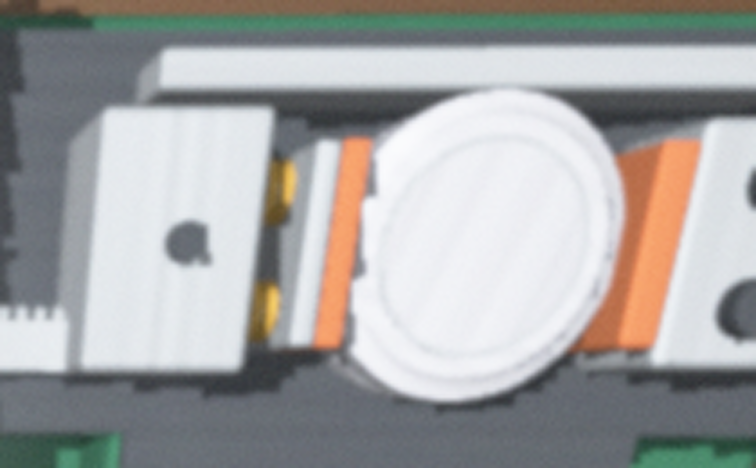

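```bash
python3 - <<'E'
from go import *
tov=lambda w:(RV.T@(w[:2]-T)*1e3).round(1)
P=lambda x,y:tov(px2w('w15',350+x/3.6,y/3.6,.056))
print('carr edge',P(258,240),'cheek face',P(361,240),'set face',P(682,240))
crop('w14',0,0,1,1,1,'x')
Q=lambda x,y:tov(px2w('w14',250+x/2.5,y/2.5,.056))
print('w14 carr',Q(346,190),'cheek',Q(412,190),'set',Q(630,190))
Q=lambda x,y:tov(px2w('w11',250+x/2.5,y/2.5,.056))
print('w11 carr',Q(292,210),'cheek',Q(365,210),'set',Q(580,210))
E
```

```text
carr edge [ 0.3 34.9] cheek face [ 0.2 18.9] set face [ -0.4 -30.6]
w14 carr [-0.5 34.2] cheek [-0.6 19.2] set [ -1.1 -29.9]
w11 carr [ 0.1 37.7] cheek [ 0.1 20.5] set [  0.1 -30.1]
```

The held notch is at lever ≈0.13, where the push was about 7.2 N. I estimate the squeeze at 57–77 N from spring compression of about 7 mm and the lever ratio. The next notch, at about 0.29–0.30 and 9.5 N, was just missed. It lies in the stiff window, so I'll take that one notch with care.

```bash
python3 - <<'E'
from go import *
lev([.15,.2,.25,.29],105.5)
E
```

```text
angle 0.105 r 106.5 Ftang(+dir) 0.1 Frad(out) 0.88
0.15 [ 0.0017  0.0046 -0.0002]
0.2 [ 0.0026  0.0097 -0.0003]
0.25 [ 0.0038  0.0149 -0.0005]
0.29 [ 0.005   0.0189 -0.0006]
```

{"name": "jog_arm", "arguments": {"steps": [[0.78,0.0017,0.0046,0,0,0,0],[0.78,0.0026,0.0097,0,0,0,0],[0.78,0.0038,0.0149,0,0,0,0],[0.78,0.005,0.0189,0,0,0,0],[0.78,0.005,0.0189,0,0,0,0]]}}

```text
t: 21.38
tool_pos: [0.5347, 0.0135, 0.101]
orientation: [-3.092, 0.335, 0.03]
force: [-2.5, 8.7, 4.3]
opening: 0.0206
```

```bash
python3 - <<'E'
from go import *
stat();lev([.3,.32,.34],105.5)
E
```

```text
t 21.38 vise mm [-101.8   95.8] z 101.0 Fv [-4.2  8. ] Fz 4.3 op 20.6 tooly ang 3.134 q6 1.69
angle 0.28 r 105.9 Ftang(+dir) -8.89 Frad(out) 1.83
0.3 [ 0.001   0.002  -0.0001]
0.32 [ 0.0016  0.004  -0.0002]
0.34 [ 0.0023  0.006  -0.0002]
```

{"name": "jog_arm", "arguments": {"steps": [[0.78,0.0008,0.002,0,0,0,0],[0.78,0.0014,0.0037,0,0,0,0],[0.78,0.0014,0.0037,0,0,0,0]]}}

```text
t: 21.75
tool_pos: [0.5348, 0.011, 0.101]
orientation: [-3.09, 0.334, 0.032]
force: [-3.0, 9.1, 4.1]
opening: 0.0208
```

```bash
python3 - <<'E'
from go import *
stat();lev([.32,.33,.34],105.5)
E
```

```text
t 21.75 vise mm [-101.2   93.3] z 101.0 Fv [-4.9  8.3] Fz 4.1 op 20.8 tooly ang 3.135 q6 1.68
angle 0.303 r 106.0 Ftang(+dir) -9.39 Frad(out) 2.16
0.32 [ 0.001   0.0015 -0.0001]
0.33 [ 0.0014  0.0025 -0.0001]
0.34 [ 0.0017  0.0035 -0.0002]
```

{"name": "jog_arm", "arguments": {"steps": [[0.78,0.0006,0.001,0,0,0,0],[0.78,0.0008,0.002,0,0,0,0],[0.78,0.0008,0.002,0,0,0,0]]}}

```text
t: 22.12
tool_pos: [0.5348, 0.0104, 0.101]
orientation: [-3.087, 0.333, 0.034]
force: [-3.1, 10.7, 3.6]
opening: 0.0205
```

```bash
python3 - <<'E'
from go import *
stat();lev([.33,.34,.35],105.5)
E
```

```text
t 22.12 vise mm [-101.    92.7] z 101.0 Fv [-5.3  9.9] Fz 3.6 op 20.5 tooly ang 3.135 q6 1.67
angle 0.309 r 106.1 Ftang(+dir) -11.01 Frad(out) 2.04
0.33 [ 0.0012  0.0019 -0.0001]
0.34 [ 0.0016  0.0029 -0.0001]
0.35 [ 0.0019  0.0039 -0.0002]
```

A reading of 11 N is enough, so I'm easing off.

{"name": "jog_arm", "arguments": {"steps": [[0.78,-0.0004,-0.002,0,0,0,0],[0.78,-0.0008,-0.0045,0,0,0,0],[0.78,-0.0008,-0.0045,0,0,0,0]]}}

```text
t: 22.5
tool_pos: [0.5347, 0.0163, 0.101]
orientation: [-3.085, 0.332, 0.035]
force: [-0.5, 9.6, 0.1]
opening: 0.0211
```

```bash
python3 - <<'E'
from go import *
stat();lev([.2],105.5);shot('wrist','w16');stat()
Q=0
crop('w16',250,0,560,230,2.5,'w16c')
E
```

```text
t 22.5 vise mm [-102.3   98.5] z 101.0 Fv [-2.5  9.3] Fz 0.1 op 21.1 tooly ang 3.136 q6 1.68
angle 0.254 r 105.7 Ftang(+dir) -9.64 Frad(out) 0.1
0.2 [-0.0011 -0.0055  0.0002]
t 22.55 vise mm [-102.3   98.5] z 101.0 Fv [-1.2  8.5] Fz 0.1 op 20.8 tooly ang 3.136 q6 1.68
```

View pics/w16.png

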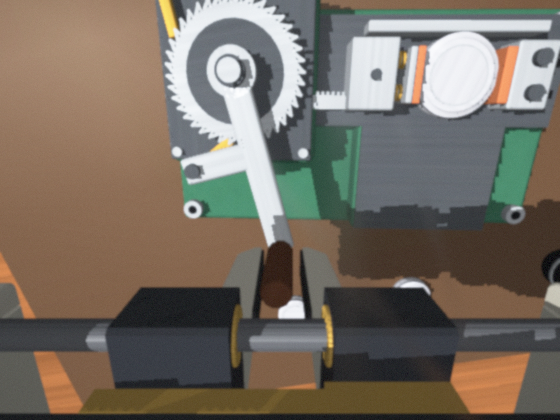

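{"name": "jog_arm", "arguments": {"steps": [[0.78,-0.0003,-0.0015,0,0,0,0],[0.78,-0.0005,-0.0025,0,0,0,0],[0.78,-0.0005,-0.0025,0,0,0,0]]}}

```text
t: 22.92
tool_pos: [0.5349, 0.0198, 0.1011]
orientation: [-3.083, 0.331, 0.035]
force: [0.8, 8.5, -1.2]
opening: 0.0206
```

```bash
python3 - <<'E'
from go import *
stat();lev([.2],105.5)
E
```

```text
t 22.93 vise mm [-102.9  102. ] z 101.1 Fv [-1.   8.5] Fz -1.2 op 20.6 tooly ang 3.136 q6 1.69
angle 0.22 r 105.4 Ftang(+dir) -8.53 Frad(out) -0.85
0.2 [-0.0005 -0.002   0.0001]
```

{"name": "jog_arm", "arguments": {"steps": [[0.78,-0.0003,-0.0015,0,0,0,0],[0.78,-0.0005,-0.0025,0,0,0,0],[0.78,-0.0005,-0.0025,0,0,0,0]]}}

```text
t: 23.3
tool_pos: [0.5351, 0.0231, 0.1011]
orientation: [-3.082, 0.331, 0.035]
force: [0.8, 5.9, -1.4]
opening: 0.0207
```

```bash
python3 - <<'E'
from go import *
stat();lev([.2],105.5)
E
```

```text
t 23.3 vise mm [-103.3  105.2] z 101.1 Fv [-0.5  5.9] Fz -1.4 op 20.7 tooly ang 3.136 q6 1.69
angle 0.189 r 105.2 Ftang(+dir) -5.91 Frad(out) -0.65
0.2 [-0.0001  0.0012 -0.    ]
```

{"name": "jog_arm", "arguments": {"steps": [[0.78,-0.0003,-0.0015,0,0,0,0],[0.78,-0.0005,-0.003,0,0,0,0],[0.78,-0.0005,-0.003,0,0,0,0]]}}

```text
t: 23.68
tool_pos: [0.5354, 0.0262, 0.1012]
orientation: [-3.082, 0.33, 0.034]
force: [2.0, 5.5, -2.4]
opening: 0.0208
```

```bash
python3 - <<'E'
from go import *
stat();lev([.2],105.5)
E
```

```text
t 23.68 vise mm [-103.7  108.3] z 101.2 Fv [0.8 5.8] Fz -2.4 op 20.8 tooly ang 3.136 q6 1.7
angle 0.159 r 105.0 Ftang(+dir) -5.63 Frad(out) -1.74
0.2 [ 0.0003  0.0043 -0.0002]
```

{"name": "jog_arm", "arguments": {"steps": [[0.78,-0.0005,-0.003,0,0,0,0],[0.78,-0.0007,-0.0055,0,0,0,0],[0.78,-0.0007,-0.0055,0,0,0,0]]}}

```text
t: 24.05
tool_pos: [0.5358, 0.0316, 0.1014]
orientation: [-3.082, 0.33, 0.034]
force: [0.3, 0.4, -0.4]
opening: 0.0203
```

```bash
python3 - <<'E'
from go import *
stat();lev([.13],105.5)
E
```

```text
t 24.05 vise mm [-104.4  113.7] z 101.4 Fv [0.2 0.4] Fz -0.4 op 20.3 tooly ang 3.136 q6 1.71
angle 0.108 r 105.0 Ftang(+dir) -0.41 Frad(out) -0.24
0.13 [-0.0002  0.0024 -0.0001]
```

{"name": "jog_arm", "arguments": {"steps": [[0.78,0.0002,0.001,0,0,0,0],[0.78,0.0003,0.002,0,0,0,0],[0.78,0.0003,0.002,0,0,0,0]]}}

```text
t: 24.42
tool_pos: [0.5356, 0.0297, 0.1014]
orientation: [-3.082, 0.33, 0.035]
force: [-1.3, 3.1, -0.1]
opening: 0.0203
```

```bash
python3 - <<'E'
from go import *
stat();lev([.13],105.5)
E
```

```text
t 24.43 vise mm [-104.2  111.8] z 101.4 Fv [-1.9  2.8] Fz -0.1 op 20.3 tooly ang 3.137 q6 1.7
angle 0.126 r 105.1 Ftang(+dir) -2.97 Frad(out) 1.51
0.13 [-0.0004  0.0005 -0.    ]
```

{"name": "jog_arm", "arguments": {"steps": [[0.78,0.0002,0.001,0,0,0,0],[0.78,0.0003,0.0015,0,0,0,0],[0.78,0.0003,0.0015,0,0,0,0]]}}

```text
t: 24.8
tool_pos: [0.5355, 0.0283, 0.1013]
orientation: [-3.082, 0.33, 0.035]
force: [-1.6, 4.0, 2.1]
opening: 0.0203
```

```bash
python3 - <<'E'
from go import *
stat();lev([.15],105.5)
E
```

```text
t 24.8 vise mm [-104.   110.4] z 101.3 Fv [-2.4  3.6] Fz 2.1 op 20.3 tooly ang 3.136 q6 1.7
angle 0.14 r 105.0 Ftang(+dir) -3.9 Frad(out) 1.85
0.15 [-0.0003  0.0011 -0.    ]
```

{"name": "jog_arm", "arguments": {"steps": [[0.78,0.0002,0.001,0,0,0,0],[0.78,0.0003,0.0015,0,0,0,0],[0.78,0.0003,0.0015,0,0,0,0]]}}

```text
t: 25.18
tool_pos: [0.5354, 0.0268, 0.1012]
orientation: [-3.081, 0.33, 0.035]
force: [-1.9, 3.9, 2.2]
opening: 0.0205
```

```bash
python3 - <<'E'
from go import *
stat();lev([.15],105.5)
E
```

```text
t 25.18 vise mm [-103.9  108.9] z 101.2 Fv [-2.7  3.4] Fz 2.2 op 20.5 tooly ang 3.137 q6 1.7
angle 0.153 r 105.1 Ftang(+dir) -3.75 Frad(out) 2.1
0.15 [-0.0005 -0.0003  0.    ]
```

{"name": "jog_arm", "arguments": {"steps": [[0.78,0.0004,0.001,0,0,0,0],[0.78,0.0006,0.002,0,0,0,0],[0.78,0.0006,0.002,0,0,0,0]]}}

```text
t: 25.55
tool_pos: [0.5354, 0.0251, 0.1012]
orientation: [-3.081, 0.33, 0.036]
force: [-2.8, 5.1, 2.4]
opening: 0.0208
```

```bash
python3 - <<'E'
from go import *
stat();lev([.18],105.5)
E
```

```text
t 25.55 vise mm [-103.5  107.2] z 101.2 Fv [-3.8  4.4] Fz 2.4 op 20.8 tooly ang 3.137 q6 1.69
angle 0.17 r 105.0 Ftang(+dir) -4.95 Frad(out) 3.02
0.18 [-0.0003  0.0011 -0.    ]
```

{"name": "jog_arm", "arguments": {"steps": [[0.78,0.0004,0.001,0,0,0,0],[0.78,0.0006,0.002,0,0,0,0],[0.78,0.0006,0.002,0,0,0,0]]}}

```text
t: 25.92
tool_pos: [0.5354, 0.0235, 0.1011]
orientation: [-3.08, 0.329, 0.037]
force: [-2.5, 6.3, 3.4]
opening: 0.0206
```

```bash
python3 - <<'E'
from go import *
stat();lev([.2],105.5)
E
```

```text
t 25.93 vise mm [-103.2  105.7] z 101.1 Fv [-3.8  5.7] Fz 3.4 op 20.6 tooly ang 3.137 q6 1.69
angle 0.185 r 105.0 Ftang(+dir) -6.26 Frad(out) 2.66
0.2 [-0.0002  0.0017 -0.0001]
```

{"name": "jog_arm", "arguments": {"steps": [[0.78,0.0004,0.001,0,0,0,0],[0.78,0.0006,0.002,0,0,0,0],[0.78,0.0006,0.002,0,0,0,0]]}}

```text
t: 26.3
tool_pos: [0.5353, 0.0222, 0.1011]
orientation: [-3.079, 0.329, 0.038]
force: [-2.8, 7.9, 2.4]
opening: 0.0203
```

```bash
python3 - <<'E'
from go import *
stat();lev([.22],105.5)
E
```

```text
t 26.3 vise mm [-103.   104.4] z 101.1 Fv [-4.4  7.2] Fz 2.4 op 20.3 tooly ang 3.137 q6 1.68
angle 0.198 r 105.0 Ftang(+dir) -7.91 Frad(out) 2.92
0.22 [ 0.      0.0024 -0.0001]
```

The re-push test shows the held notch re-engaging at about 7.7–7.9 N. That is the lower edge of properly stiff, about 60–75 N on the case. The next notch would need over 11 N, so I'm stopping here. I'll back off, open and lift clear.

{"name": "jog_arm", "arguments": {"steps": [[0.78,-0.0006,-0.004,0,0,0,0],[0.78,-0.001,-0.0085,0,0,0,0],[0.6,-0.001,-0.0085,0,0,0,0],[0.55,-0.001,-0.0085,0,0,0,0],[0.55,-0.001,-0.0085,0,0,0,0]]}}

```text
t: 26.92
tool_pos: [0.5361, 0.0304, 0.1014]
orientation: [-3.079, 0.329, 0.037]
force: [0.2, 0.5, -1.0]
opening: 0.0413
```

{"name": "jog_arm", "arguments": {"steps": [[0.55,0,0,-0.03,0,0,0],[0.55,0,0,-0.07,0,0,0],[0.55,-0.02,0,-0.12,0,0,0],[0.55,-0.04,0,-0.15,0,0,0],[0.55,-0.04,0,-0.15,0,0,0]]}}

```text
t: 27.55
tool_pos: [0.5011, 0.0317, 0.2559]
orientation: [-3.079, 0.329, 0.028]
force: [0.1, -0.3, -0.5]
opening: 0.0415
```

```bash
python3 - <<'E'
from go import *
stat();shot('wrist','w17');shot('top','t17');stat()
crop('w17',150,0,560,250,1.9,'w17c');crop('top0',0,0,560,420,1,'x')
E
```

```text
t 27.55 vise mm [-138.4  106.6] z 255.9 Fv [ 0.2 -0.3] Fz -0.5 op 41.5 tooly ang 3.137 q6 1.71
t 27.65 vise mm [-139.4  106.3] z 252.1 Fv [-0.5  0.2] Fz -1.0 op 41.7 tooly ang 3.137 q6 1.71
```

View pics/w17c.png

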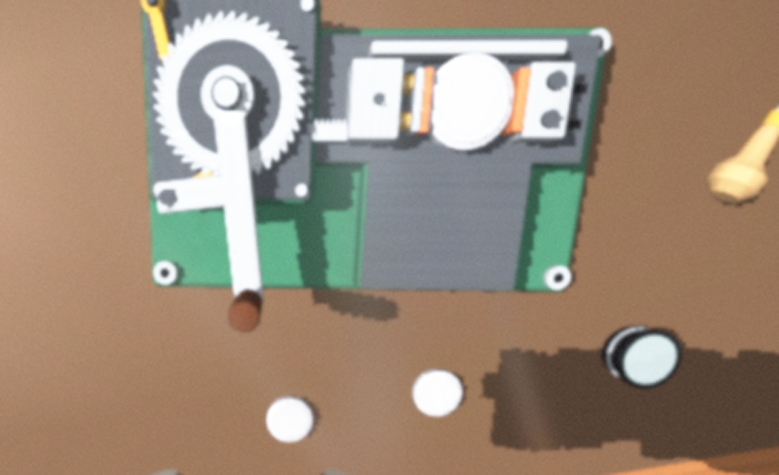

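View pics/t17.png

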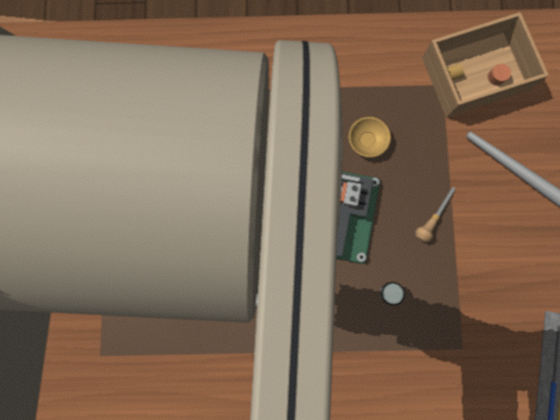

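The case sits against the stop, clamped between both cheeks with the springs compressed, and the lever is free. The dish (370,138), graver (428,228) and loupe (393,293) are where they started. Handing in.

```bash
python3 -c "
from plant import robot
print(robot.close_job())"
```

```text
the job is handed in; nothing more can be done
None
```

The job is handed in at about 27.7 s of the 67 s allowed, with no verdict shown. I slid the 46 mm case (the largest of the three) home against the back stop with the fingers as a cradle. Then I ratcheted the jaw closed, eased off, let go of the lever and lifted clear.

**What the last checks showed:**
- **Case:** in the final wrist picture it lies flat against the stop between both cheeks, with the jaw springs compressed.
- **Other items:** the graver, dish and loupe are at their starting pixels in the last top picture.

**What was less certain:**
- **Lever force:** the readings scattered by about 0.5–1 N. The held notch re-engages at about 7.7–7.9 N, just at or under the 8–10 N window.
- **Squeeze:** I had no direct reading. I estimate 60–75 N from the lever ratio, with a spring-compression estimate of similar size, inside the 45–130 N limits.
- **Extra notch not gained:** I twice pushed on for one more notch, peaking at about 10.3 and 11.0 N. It did not click over either time, so I stopped below the 12 N crush limit.

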